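# Build the stacking-tin display in its tray

### The arm

A 6-joint arm with a two-finger parallel gripper is mounted at the origin on a cart in front of the work surface, level with it; the furniture and walls round the work are solid. World frame = base frame: x ahead of the robot, y to its left, z up, the work surface at z = 0. Lengths are in mm, angles in rad, forces in N, time in s.
With the tool pointing down it reaches from about 400 to 925 mm from the base axis. Payload 12.5 kg.
Tool frame: the origin (TCP) lies at the very end of the fingers, on their centre line; the grasp point (between the pads) lies 19 mm behind it; z points along the fingers, y is the direction in which the jaws open and shut (so a half turn about z gives the same grasp; the last joint's range is limited). The gripper opens to 95 mm and grips with 3 to 60 N. Pads are 20 mm wide; open, the fingers measure 119 mm over their backs; the gripper's body (75 mm by 180 mm) begins 59 mm behind the grasp point.
Start: joints at [-1.281, 0.491, 1.559, -0, 1.092, -0.106], TCP at [240.99, -576.689, 214.661] pointing down, gripper open.
Joint ranges: [-3.1, 3.1], [-0.84, 2.19], [0.05, 2.79], [-1.13, 4.28], [0.06, 2.93], [-2.69, 2.69]. Speed limits (rad/s): [2.22, 2.22, 2.79, 3.14, 3.14, 3.14].

### API

Orientations are given as [roll, pitch, yaw] about the fixed x, y, z axes, in that order (R = Rz(yaw) Ry(pitch) Rx(roll)).
In Python, from cell import env gives the robot as it stands. The module is installed in compiled form; this text tells all that it offers.
- The arm moves only by the tool arm_command, never from a script. Its argument "deltas" is a list that holds one entry, the list of rows, each a list of 5 numbers: the closure, from 0 (fully open) to 1 (shut), then the shift along the world's x, y, z as a fraction of full scale, then the turn about the world's z as a fraction of full scale. In form: [[[grip, dx, dy, dz, twist], ...]]. A call has 1 to 12 rows; each row shifts and turns the pose as measured when the row begins; what a row does not reach is not made up. Full scale, the value 1, is 100 mm for a shift and pi/4 rad for a turn. A row lasts 1/12 s, in which the tool goes at most 41.7 mm and 7.16 degrees, less where a joint would pass 70% of its speed; a pose out of reach is approached as far as the arm can. A call with a number of a shift or a turn outside -1 to 1 is refused whole. A call with a gripper value outside its range is refused whole. The fingers move at their own pace and stop on an object; the grip force is fixed at half the most. Time passes only in rows, so rows that do not move let the fingers close. It gives the time, the measured TCP pose, the force and the opening at its end, in the units of the state.
- env.state(): the state, without advancing time (a new reading comes with each control period).
- env.read_camera(name): name is "scene" or "top" or "wrist"; returns a dict with "frame" (384x512x3 uint8, red, green, blue), "fx", "fy", "cx", "cy" (pixels), "R" (3x3) and "t" (3): a world point X has camera coordinates R X + t; the wrist camera has in their place "tool_from_camera" (4x4, takes a point from camera to tool coordinates, whose origin is the TCP and whose axes are the flange's). Camera axes: x right, y down, z forward; pixel columns grow to the right and rows downward; lengths in mm; the calibration is good to about 2 mm. The wrist camera is an equidistant fisheye: a pixel r from the principal point sees the ray r / f radians off the axis. A picture is of the moment at which its call begins: read the wrist's pose just before it. There is no depth.
- env.job_done(): hands the job in, once; it reports no verdict.
The state is a dict: "t": time; "joints": joint angles; "qvel": joint speeds; "tau": joint torques, N m; "eef_pos": TCP position; "tcp_rot": TCP orientation; "ft_force": force on the tool from outside, world axes, zero at the start; "moment": the same for the moment, N m; "opening": opening from 0.0 (shut) to 1.0 (fully open).
Only numpy, scipy, OpenCV 4.12 (cv2) and the standard library are available. Lean on these libraries where they do the work, as an engineer would, in place of code of your own. Each camera call takes 0.05 s, during which the arm holds its last target.

### The job

Take the two tins off the sloping stand and build them, together with the tallest of the three steel cups, into one stack in the walnut tray, piece by piece from the bottom up with the widest base lowest. Set every piece upright, in the middle of the one below and fully down inside its raised rim or bead, the tins lengthways along the tray. Leave everything else on the counter standing where it is.

Things in the scene. Friction and masses are not known exactly. Their poses are not given: they have to be found in the camera images.
- wine_tin: long closed wine-red tin with a brass bead, 68 wide (its x) x 160 long (its y) x 36 high, 0.3 kg; a rounded brass bead 3 mm wide and 3 mm proud runs round the edge of its lid (total height 39), leaving a flat field of 61 x 153 inside. Origin: centre of its underside; z out of the lid. It starts lying on the sloping stand, so its z axis leans 30 degrees from vertical toward the stand's low front. To be gripped across its 68 mm width.
- cream_tin: small closed cream tin with a copper bead, 53 wide (its x) x 92 long (its y) x 48 high, 0.2 kg; the same kind of bead, 3 mm proud (total height 51), round a flat field of 46 x 85 on its lid. Its flat foot (53 x 92) fits inside the wine tin's bead. Origin: centre of its underside; z out of the lid. It starts beside the wine tin on the sloping stand, leaning the same 30 degrees.
- tall_cup: tallest of three polished steel cups, open at the top: 88 high, 42 across the rim, 40 across the foot, 0.08 kg. Origin: centre of its foot, z up. It stands upright on the counter; the three cups swap places.
- tray: fixed flat walnut tray, 92 (its x) x 184 (its y); inside 76 x 168, floor 5 above the counter, rim 11 above the counter (6 above the floor). Origin: centre of its underside on the counter; z up.
- stand: fixed sloping display stand of dark bent sheet, 80 deep (x) x 300 wide (y). Origin: centre of its footprint on the counter, z up, its low front faces its -x. Its bed rises at 30 degrees toward its +x, from 32 above the counter at the front to 78 at the back; a lip at the front, 6 mm proud of the bed and 4 mm thick, keeps the tins from sliding off. Both tins rest against the lip, their length along the stand's y. The stand and the tray swap sides between starts.
- short_cup: bystander: middle one of the three steel cups, 70 high, 42 across. Origin: centre of its foot.
- egg_cup: bystander: lowest of the three steel cups, 40 high, 43 across. Origin: centre of its foot.
- pepper_mill: bystander: pepper mill with a white cone 84 across at the foot and a copper drop above, 222 high, standing between stand and tray. Origin: centre of its foot.
- salt_shaker: bystander: white shaker, 39 across, 70 high. Origin: centre of its foot.
- pepper_shaker: bystander: black shaker, 39 across, 70 high. Origin: centre of its foot.
- ribbon_spool: bystander: spool of red ribbon lying flat, 78 x 116 x 26 high. Origin: on its underside, near the middle of the whole; the reel's centre is about 21 mm from it along its +y.
- shell_box: bystander: shell-shaped metal pill box, 63 x 60 x 27 high. Origin: centre of its underside.
- counter_bell: bystander: copper hand bell with a wooden grip, 59 across, 90 high. Origin: centre of its foot.
- infuser: bystander: steel ball tea infuser on a foot, 46 across, 79 high. Origin: centre of its foot.

How it is judged (in metres and radians):
On the way, in this order (a step that is already met when the one before it is completed fails the run):
1. the wine-red tin lies flat on the tray's floor inside the rim, released (x of wine_tin in the frame of tray between -0.008 and 0.008 m and y of wine_tin in the frame of tray between -0.008 and 0.008 m and z of wine_tin in the frame of tray between 0.0025 and 0.0075 m and angle between wine_tin's own z axis and vertical below 0.045 rad and angle between the y axis of wine_tin and the y axis of tray, either way round below 0.12 rad and contact force between the fingers and wine_tin below 0.1 N), for 0.2 s.
2. the cream tin stands on the wine tin inside its bead, released (x of wine_tin in the frame of tray between -0.008 and 0.008 m and y of wine_tin in the frame of tray between -0.008 and 0.008 m and z of wine_tin in the frame of tray between 0.0025 and 0.0075 m and angle between each of wine_tin, cream_tin's own z axis and vertical below 0.045 rad and angle between the y axis of wine_tin and the y axis of tray, either way round below 0.12 rad and x of cream_tin in the frame of wine_tin between -0.008 and 0.008 m and y of cream_tin in the frame of wine_tin between -0.02 and 0.02 m and z of cream_tin in the frame of wine_tin between 0.0335 and 0.0385 m and angle between the y axis of cream_tin and the y axis of wine_tin, either way round below 0.15 rad and contact force between the fingers and cream_tin below 0.1 N), for 0.2 s.
At the end, for the whole second after the job is handed in: Wine tin flat inside the tray rim (within 8 mm of its middle); cream tin fully down inside the wine tin's bead, along it within 9 degrees, within 20 mm of its middle; tall cup upright inside the cream tin's bead, within 15 mm of its middle; each tilted under 2.6 degrees and at rest (x of wine_tin in the frame of tray between -0.008 and 0.008 m and y of wine_tin in the frame of tray between -0.008 and 0.008 m and z of wine_tin in the frame of tray between 0.0025 and 0.0075 m and angle between each of wine_tin, cream_tin, tall_cup's own z axis and vertical below 0.045 rad and angle between the y axis of wine_tin and the y axis of tray, either way round below 0.12 rad and x of cream_tin in the frame of wine_tin between -0.008 and 0.008 m and y of cream_tin in the frame of wine_tin between -0.02 and 0.02 m and z of cream_tin in the frame of wine_tin between 0.0335 and 0.0385 m and angle between the y axis of cream_tin and the y axis of wine_tin, either way round below 0.15 rad and x of tall_cup in the frame of cream_tin between -0.007 and 0.007 m and y of tall_cup in the frame of cream_tin between -0.015 and 0.015 m and z of tall_cup in the frame of cream_tin between 0.0455 and 0.0505 m and linear speed of each of wine_tin, cream_tin, tall_cup below 0.02 m/s); the robot touches nothing.
It fails at once if one of the other goods on the counter was shifted by more than 30 mm (distance of any of short_cup, egg_cup, pepper_mill, salt_shaker, pepper_shaker, ribbon_spool, shell_box, counter_bell, infuser from where it was at the start of the episode above 0.03 m).
It fails at once if one of the other standing goods was knocked over (angle between any of short_cup, egg_cup, pepper_mill, salt_shaker, pepper_shaker, counter_bell, infuser's own z axis and vertical above 0.5 rad).
It fails at once if the steel cup was tipped over (angle between tall_cup's own z axis and vertical above 0.9 rad).
It also fails if it takes over 72 s, if anything falls off the work surface, if the arm or the gripper's body presses on something with over 40 N, if the wrist force passes 120 N, or if a joint passes its speed limit or range.

## Working session

There is one attempt and no reset: what is moved stays moved. The work goes in short steps, Python scripts to look and compute and a tool call to move; the robot and the scene stay as the last step left them, time stands still between calls to the robot, and variables do not carry over. Pictures are saved under pics/ and viewed, and the job is handed in when it is done.

Besides the shell and the picture viewer there is one more tool, called after "Call:" by a JSON object that holds its "op" and its "data", one argument or row to a line. arm_command: Moves the arm, as the interface text tells. Its arguments: {"type":"object","properties":{"deltas":{"type":"array","items":{"type":"array","items":{"type":"array","items":{"type":"number","minimum":-1,"maximum":1}}}}},"required":["deltas"]}

```bash
mkdir -p pics; ls; cat > h.py <<'E'
import numpy as np, cv2
from cell import env
def snap(name,fn):
    c=env.read_camera(name); cv2.imwrite('pics/'+fn,cv2.cvtColor(c['frame'],cv2.COLOR_RGB2BGR)); return c
E
python3 - <<'E'
from h import *
import pickle
print(env.state())
for n in ['scene','top','wrist']:
    c=snap(n,n+'0.png'); pickle.dump(c,open(n+'0.pkl','wb'))
    print({k:v for k,v in c.items() if k!='frame'})
E
```

```text
pics
{'t': 0.0, 'joints': array([-1.28060471e+00,  4.91566540e-01,  1.55947196e+00, -8.83115845e-06,
        1.09172397e+00, -1.05609606e-01]), 'qvel': array([-8.77830959e-04, -1.07869958e-03,  5.81256647e-05, -3.33504948e-04,
        8.85632271e-04,  4.22102997e-04]), 'tau': array([-1.43071076e-03, -6.12650943e+01, -2.58182609e+01,  6.91064307e-02,
        4.82315524e-02, -9.88791453e-05]), 'eef_pos': array([ 240.9053595 , -576.42207026,  214.0496708 ]), 'tcp_rot': array([-3.14042853e+00, -1.15525254e-04,  3.95805233e-01]), 'ft_force': array([-0.43413702, -0.37636924, -0.18772327]), 'moment': array([ 0.01874231, -0.0139099 ,  0.04664669]), 'opening': 1.0011864314563776}
{'fx': 456.41024724911625, 'fy': 456.41024724911625, 'cx': 262.7584672423514, 'cy': 188.70338640547973, 'R': array([[-5.09972138e-01, -8.60190897e-01,  1.95095494e-04],
       [-4.31707736e-01,  2.55745743e-01, -8.64998581e-01],
       [ 7.44014011e-01, -4.41209400e-01, -5.01774268e-01]]), 't': array([257.47315494, 308.06125014, 997.20138456])}
{'fx': 477.1202491612408, 'fy': 477.1202491612408, 'cx': 253.7736755635628, 'cy': 193.38007584207983, 'R': array([[-4.06071251e-02, -9.99174946e-01, -6.99239860e-04],
       [-9.76345600e-01,  3.98280478e-02, -2.12515872e-01],
       [ 2.12368384e-01, -7.94695885e-03, -9.77157365e-01]]), 't': array([ -10.14565491,  572.11814826, 1396.39630346])}
{'fx': 297.3186396354542, 'fy': 297.3186396354542, 'cx': 252.8663198746137, 'cy': 188.89447275408648, 'tool_from_camera': array([[ 3.35726360e-04, -9.71751355e-01, -2.36006761e-01,
         6.53712463e+01],
       [ 9.99999529e-01,  5.41053613e-04, -8.05245491e-04,
        -1.44874002e+00],
       [ 9.10190707e-04, -2.36006379e-01,  9.71751079e-01,
        -1.70012712e+02],
       [ 0.00000000e+00,  0.00000000e+00,  0.00000000e+00,
         1.00000000e+00]])}
```

View pics/scene0.png

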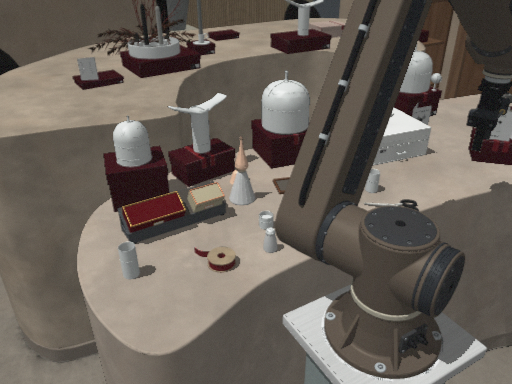

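View pics/top0.png

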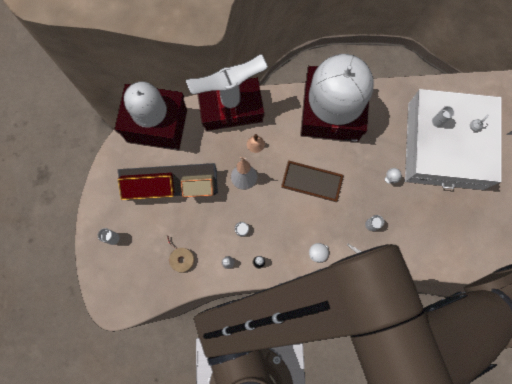

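View pics/wrist0.png

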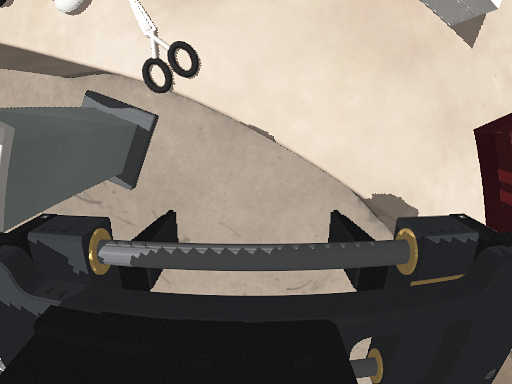

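The top picture shows the stand at about (168,185) with the wine tin at its left end and the cream tin at its right end. The mill is near (243,175) and the tray near (313,180). A vertical tool can't reach behind a tin while the bed is under it, so I need exact geometry. I'll enlarge the crops.

```bash
cat >> h.py <<'E'
def crop(c,x0,y0,x1,y1,s,fn):
    im=cv2.cvtColor(c['frame'],cv2.COLOR_RGB2BGR)[y0:y1,x0:x1]
    im=cv2.resize(im,None,fx=s,fy=s,interpolation=cv2.INTER_CUBIC)
    for i in range(x0,x1,10):
        cv2.putText(im,str(i),(int((i-x0)*s),8),0,.3,(255,255,255),1) if i%20==0 else 0
        cv2.line(im,(int((i-x0+.5)*s),10),(int((i-x0+.5)*s),14),(255,255,255),1)
    for i in range(y0,y1,10):
        cv2.putText(im,str(i),(0,int((i-y0+.5)*s)+3),0,.3,(255,255,255),1)
    cv2.imwrite('pics/'+fn,im)
def w2p(c,X):
    p=c['R']@np.asarray(X,float)+c['t']; return np.array([c['fx']*p[0]/p[2]+c['cx'],c['fy']*p[1]/p[2]+c['cy']])
def p2w(c,u,v,z):
    d=c['R'].T@np.array([(u-c['cx'])/c['fx'],(v-c['cy'])/c['fy'],1]); o=-c['R'].T@c['t']
    return o+d*(z-o[2])/d[2]
E
python3 - <<'E'
from h import *
import pickle
c=pickle.load(open('top0.pkl','rb')); s=pickle.load(open('scene0.pkl','rb'))
crop(c,90,75,270,210,4.4,'t_stand.png'); crop(c,230,130,410,270,4.4,'t_tray.png'); crop(s,95,110,270,240,4.5,'s_stand.png'); crop(c,85,200,275,280,4.2,'t_low.png')
E
```

```text
(no output)
```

View pics/t_stand.png

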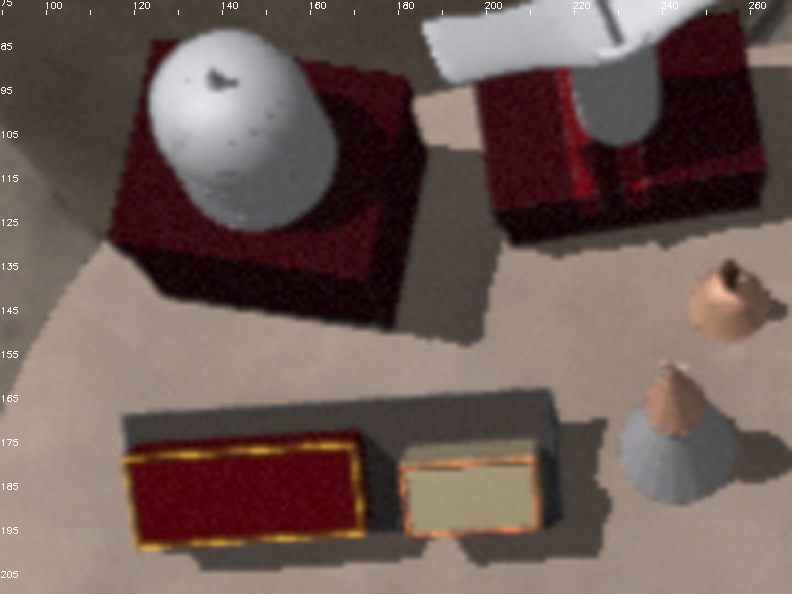

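View pics/t_tray.png

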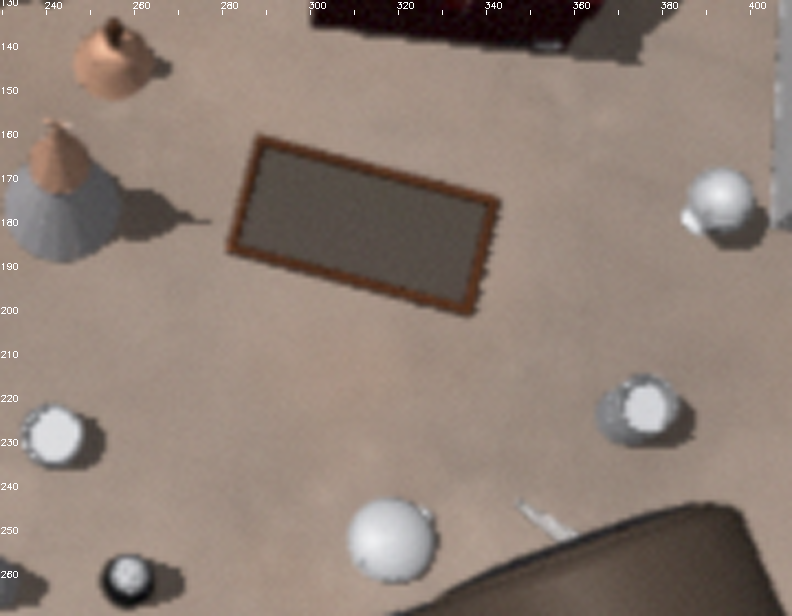

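View pics/s_stand.png

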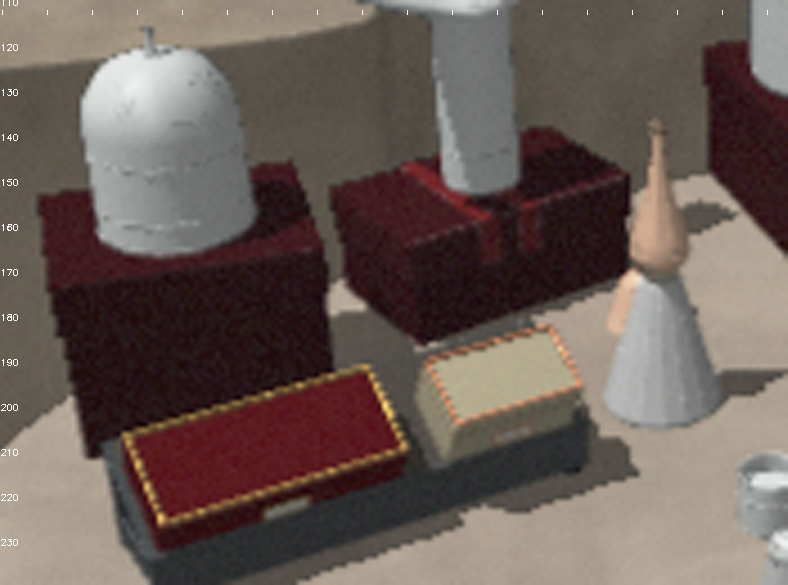

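View pics/t_low.png

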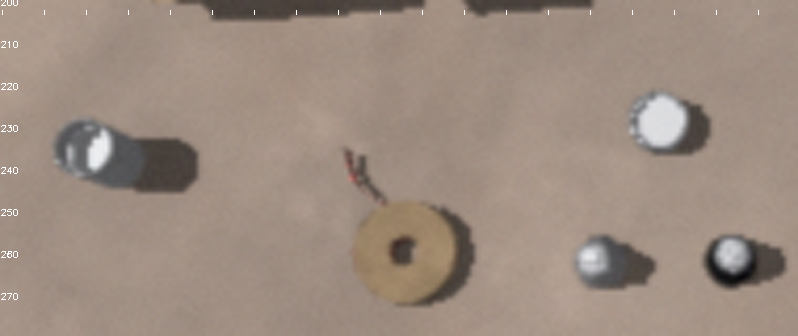

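```bash
cat > fit.py <<'E'
from h import *
import pickle
from scipy.optimize import least_squares
T=pickle.load(open('top0.pkl','rb')); S=pickle.load(open('scene0.pkl','rb'))
t4=lambda x,y:(x/4.4+89.5,y/4.4+74.5); s4=lambda x,y:(x/4.5+94.5,y/4.5+109.5)
c30,s30=np.cos(np.pi/6),np.sin(np.pi/6)
# slope coords: point at slope dist a from bed front, height n normal, y
def bed(a,n,y): return np.array([-40+a*c30-n*s30, y, 32+a*s30+n*c30])
def model(p):
    X,Y,w,aw,yw,ac,yc=p
    R=np.array([[np.cos(w),-np.sin(w),0],[np.sin(w),np.cos(w),0],[0,0,1]])
    W=lambda q:R@q+np.array([X,Y,0])
    O=[]
    O+= [(T,W(bed(80/c30,0,150)),t4(123,415)),(T,W(bed(80/c30,0,-150)),t4(551,389))]
    for (a0,y0,wd,ln,h,pts) in [(aw,yw,68,160,38,[(124,457),(359,443),(364,535),(140,548)]),(ac,yc,53,92,50,[(402,461),(538,454),(542,533),(404,537)])]:
        cs=[(wd-.7,ln/2-.7),(wd-.7,-ln/2+.7),(.7,-ln/2+.7),(.7,ln/2-.7)]
        for (da,dy),q in zip(cs,pts): O.append((T,W(bed(a0+da,h,y0+dy)),t4(*q)))
        sp={160:[(122,435),(372,367),(408,449),(165,524)],92:[(424,360),(548,326),(581,384),(459,422)]}[ln]
        for (da,dy),q in zip(cs,sp): O.append((S,W(bed(a0+da,h,y0+dy)),s4(*q)))
    return O
def res(p): return np.concatenate([w2p(c,X)-np.array(q) for c,X,q in model(p)])
if __name__=='__main__':
    r=least_squares(res,[650,200,0,4,60,4,-80],loss='soft_l1')
    print(np.round(r.x,3)); print(np.round(res(r.x).reshape(-1,2),1).tolist())
    np.save('stand.npy',r.x)
    u=lambda x,y:(x/4.4+229.5,y/4.4+129.5)
    cs=[p2w(T,*u(*q),11)[:2] for q in [(258,134),(500,201),(472,317),(227,251)]]
    cs=np.array(cs);m=cs.mean(0);print('tray',m,[np.linalg.norm(cs[i]-cs[(i+1)%4]).round(1) for i in range(4)], np.degrees([np.arctan2(*(cs[0]-cs[1])[::-1]),np.arctan2(*(cs[3]-cs[2])[::-1]),np.arctan2(*(cs[0]-cs[3])[::-1]),np.arctan2(*(cs[1]-cs[2])[::-1])]).round(1))
    for n,q,z in [('tallrim',(75+5,149),88),('mill foot',0,0)]:
        if q: print(n,p2w(T,q[0]/4.2+84.5,q[1]/4.2+199.5,z).round(1))
    # tall cup rim center, circle crop px (84,149)
    print('tall rim',p2w(T,84/4.2+84.5,149/4.2+199.5,88).round(1))
    print('mill tip',p2w(T,*t4(666,368),222).round(1),'mill foot c',p2w(T,*t4(677,452),0).round(1))
    print('box1 front',p2w(T,*t4(162,297),0).round(1),p2w(T,*t4(388,328),0).round(1),'box1 top at 60',p2w(T,*t4(110,238),90).round(1),p2w(T,*t4(365,276),90).round(1))
    # box height from top front-left/ right vertical edges
    for a,b in [((162,297),(110,238)),((388,328),(365,276))]:
        g=p2w(T,*t4(*a),0)
        hs=[(np.linalg.norm(w2p(T,g+[0,0,h])-np.array(t4(*b))),h) for h in range(20,200,4)]; print('box h',min(hs))
    print('dome top', [p2w(T,*t4(222,78),z).round(0)[:2] for z in (150,200,250)], 'scene', [p2w(S,*s4(148,32),z).round(0)[:2] for z in (150,200,250)])
E
python3 fit.py
```

```text
[ 6.26196e+02  2.30348e+02  1.90000e-02  3.38800e+00  6.37240e+01
  5.29900e+00 -9.11010e+01]
[[-0.4, -0.6], [0.4, -0.4], [-0.4, -0.1], [-0.8, 0.0], [0.3, 0.2], [-1.0, 0.3], [1.1, -0.4], [-0.1, -0.7], [0.9, -0.0], [-0.1, 0.2], [-0.6, 0.7], [-1.1, 0.5], [-0.7, -1.0], [0.7, -0.2], [0.3, -0.5], [0.8, -0.9], [0.8, 0.2], [-0.4, 0.3]]
tray [ 615.88359056 -221.28175581] [np.float64(181.8), np.float64(88.9), np.float64(181.5), np.float64(90.8)] [ 71.5  72.2 -17.5 -17.6]
tallrim [458.3 413.7  88. ]
tall rim [458.2 410.9  88. ]
mill tip [ 6.371e+02 -6.000e-01  2.220e+02] mill foot c [639.   -2.7   0. ]
box1 front [773.1 374.9   0. ] [742.2 207.5   0. ] box1 top at 60 [787. 388.  90.] [751.7 209.4  90. ]
box h (np.float64(0.6607377994540083), 132)
box h (np.float64(0.8078344396378803), 116)
dome top [array([877., 296.]), array([854., 284.]), array([831., 273.])] scene [array([1150.,  200.]), array([1018.,  231.]), array([886., 262.])]
```

The fit residuals are under about 1 px: the stand is at (626,230) with yaw about 0.02, the gap between the tins is about 29 mm, and the tray is at (616,-221) with yaw about -18°. With the bed behind the tins, a vertical tool can't straddle them. So I'll slide each tin along the stand until its end overhangs and grip it there. Then I'll level it on the counter and regrip it.

First I'll raise the arm and swing over.

Call:
{"op": "arm_command", "data": {
  "deltas": [
    [[1,0,0,0.4,0.159],[1,0,0,0.4,0.159],[1,0.2,0.3,0.2,0.159],[1,0.24,0.34,0,0.159],[1,0.24,0.34,0,0.159],[1,0.24,0.34,0,0.159],[1,0.24,0.34,0,0.159],[1,0.24,0.34,0,0.159],[1,0.24,0.34,0,0.159],[1,0.24,0.34,0,0.159],[1,0.24,0.34,0,0],[1,0.1,0.4,0,0]]
  ]
}}

```text
t: 1.15
eef_pos: [460.0, -232.5, 314.7]
tcp_rot: [-3.135, 0.002, 1.658]
ft_force: [0.9, 0.3, -0.8]
opening: 0.218
```

Call:
{"op": "arm_command", "data": {
  "deltas": [
    [[1,0.16,0.35,0,-0.087],[1,0.16,0.35,0,0],[1,0.16,0.35,0,0],[1,0.16,0.35,0,0],[1,0.16,0.35,0,0],[1,0.16,0.35,0,0],[1,0.16,0.35,0,0],[1,0.16,0.3,0,0],[1,0.1,0.1,0,0],[1,0,0,0,0]]
  ]
}}

```text
t: 1.98
eef_pos: [601.9, 76.1, 313.2]
tcp_rot: [-3.133, 0.001, 1.593]
ft_force: [-0.8, 0.1, -0.4]
opening: 0.007
```

```bash
python3 - <<'E'
from h import *
s=env.state(); print(s['t'],s['eef_pos'],s['tcp_rot'],s['joints'])
c=snap('top','t1.png'); c=snap('wrist','w1.png')
E
```

```text
1.9833 [601.88075301  76.11599094 313.15564212] [-3.13268164e+00  5.53344257e-04  1.59347327e+00] [ 1.72273963e-02  3.88599160e-01  1.46150330e+00 -6.24568115e-04
  1.30039811e+00 -5.27756645e-03]
```

View pics/w1.png

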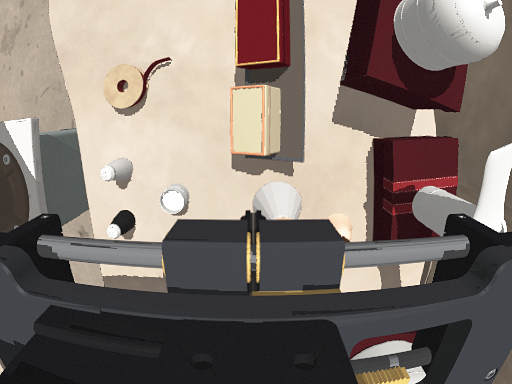

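View pics/t1.png

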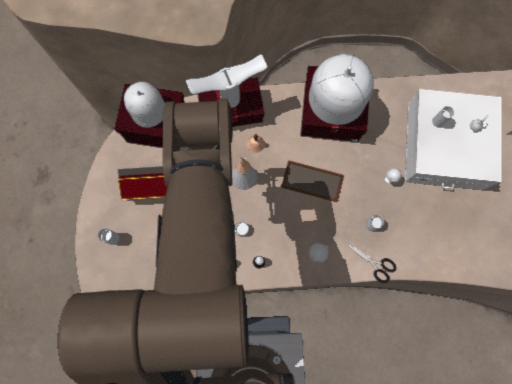

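```bash
python3 - <<'E'
import cv2
im=cv2.imread('pics/w1.png')[60:300,140:370]; cv2.imwrite('pics/w1c.png',cv2.resize(im,None,fx=2.5*1.33,fy=2.5,interpolation=cv2.INTER_CUBIC) if 0 else cv2.resize(im,None,fx=2.5,fy=2.5,interpolation=cv2.INTER_CUBIC))
E
```

View pics/w1c.png

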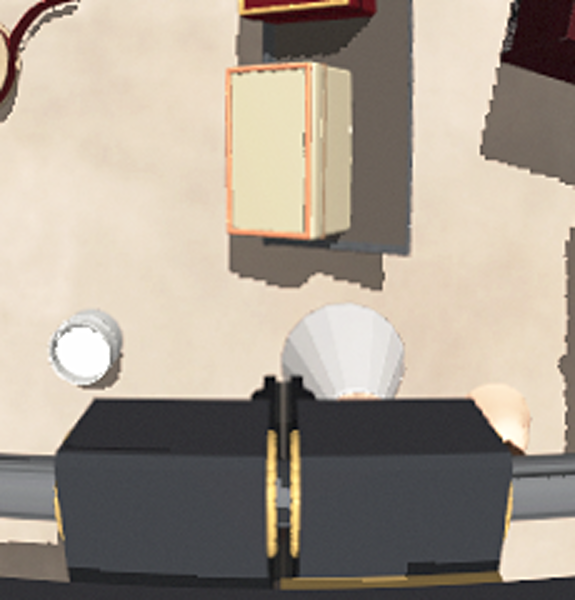

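```bash
cat >> h.py <<'E'
from scipy.spatial.transform import Rotation
def wray(c,st,u,v):
    dx,dy=u-c['cx'],v-c['cy']; r=np.hypot(dx,dy); th=r/c['fx']
    d=np.array([np.sin(th)*dx/r,np.sin(th)*dy/r,np.cos(th)])
    M=c['tool_from_camera']; R=Rotation.from_euler('xyz',st['tcp_rot']).as_matrix()
    return R@M[:3,3]+st['eef_pos'], R@M[:3,:3]@d
def wp2w(c,st,u,v,z):
    o,d=wray(c,st,u,v); return o+d*(z-o[2])/d[2]
def wpx(c,st,X):
    M=c['tool_from_camera']; R=Rotation.from_euler('xyz',st['tcp_rot']).as_matrix()
    p=M[:3,:3].T@(R.T@(np.asarray(X)-st['eef_pos'])-M[:3,3]); th=np.arctan2(np.hypot(p[0],p[1]),p[2]); a=np.arctan2(p[1],p[0])
    return np.array([c['cx']+c['fx']*th*np.cos(a),c['cy']+c['fx']*th*np.sin(a)])
E
python3 - <<'E'
from h import *
import pickle
from fit import bed
p=np.load('stand.npy')
c=env.read_camera('wrist'); st=env.state(); pickle.dump((c,st),open('w1.pkl','wb'))
w=p[2];R=np.array([[np.cos(w),-np.sin(w),0],[np.sin(w),np.cos(w),0],[0,0,1]])
W=lambda q:R@q+np.array([p[0],p[1],0])
for a,n,y,l in [(5.3,50,-91-46,'cream lid front -y'),(5.3,50,-45,'cream lid front +y'),(5.3+53,50,-137,'cream lid back -y'),(5.3+53,50,-45,'cream lid back +y'),(92.4,0,-150,'bed back -y'),(3.4,38,-16.3,'wine front -y'),(71.4,38,-16.3,'wine back -y')]:
    print(l,W(bed(a,n,y)).round(1),wpx(c,st,W(bed(a,n,y))).round(1))
E
```

```text
cream lid front -y [568.3  92.2  78. ] [232.2 152.7]
cream lid front +y [566.6 184.2  78. ] [231.9  85.7]
cream lid back -y [614.2  93.1 104.5] [266.3 155.1]
cream lid back +y [612.5 185.1 104.5] [266.7  83.4]
bed back -y [669.   81.1  78.2] [304.7 162.5]
wine front -y [570.5 213.   66.6] [235.8  66.5]
wine back -y [629.3 214.1 100.6] [280.2  62.2]
```

Call:
{"op": "arm_command", "data": {
  "deltas": [
    [[1,0.01,-0.05,-0.1,0],[1,0,0,-0.38,0],[1,0,0,-0.38,0],[1,0,0,-0.38,0],[1,0,0,-0.38,0],[1,0,0,-0.38,0],[1,0,0,-0.2,0],[1,0,0,0,0]]
  ]
}}

```text
t: 2.8
eef_pos: [595.8, 54.5, 86.5]
tcp_rot: [-3.141, 0.003, 1.578]
ft_force: [-1.4, 0.4, 0.5]
opening: 0.007
```

Call:
{"op": "arm_command", "data": {
  "deltas": [
    [[1,0.07,0.15,-0.12,0.015],[1,0.02,0.03,-0.12,0],[1,0,0,-0.04,0],[1,0,0,0,0]]
  ]
}}

```text
t: 3.13
eef_pos: [604.4, 67.9, 58.9]
tcp_rot: [-3.141, 0.003, 1.585]
ft_force: [-1.1, 0.5, 0.4]
opening: 0.007
```

Call:
{"op": "arm_command", "data": {
  "deltas": [
    [[1,0,0.12,0,0],[1,0,0.12,0,0],[1,0,0.12,0,0],[1,0,0.12,0,0],[1,0,0.12,0,0],[1,0,0.12,0,0],[1,0,0.12,0,0],[1,0,0.1,0,0],[1,0,0.06,0,0],[1,0,0,0,0]]
  ]
}}

```text
t: 3.97
eef_pos: [603.9, 177.6, 62.8]
tcp_rot: [3.139, 0.005, 1.586]
ft_force: [-0.8, -4.4, -1.6]
opening: 0.002
```

```bash
python3 - <<'E'
from h import *
c=snap('scene','s2.png');crop(c,80,110,270,250,4.1,'s2c.png')
c=snap('wrist','w2.png')
E
```

```text
(no output)
```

View pics/s2c.png

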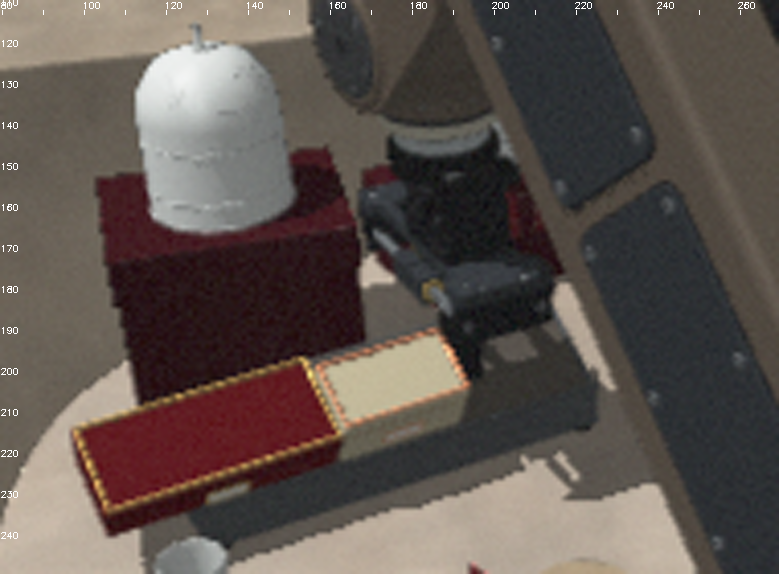

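View pics/w2.png

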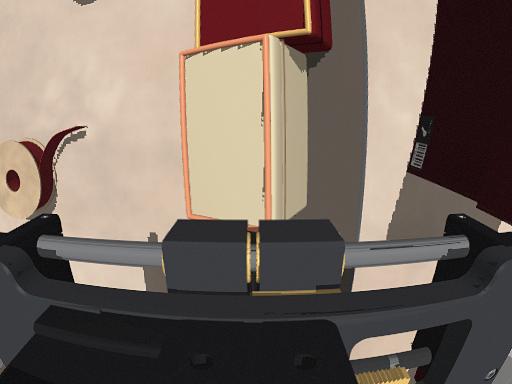

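```bash
cat > fw.py <<'E'
from h import *
from fit import bed,S
from scipy.optimize import least_squares
p=np.load('stand.npy'); w=p[2];R=np.array([[np.cos(w),-np.sin(w),0],[np.sin(w),np.cos(w),0],[0,0,1]])
W=lambda q:R@q+np.array([p[0],p[1],0])
def fit(pts,wd,ln,h,c=S):
    cs=[(wd-.7,ln/2-.7),(wd-.7,-ln/2+.7),(.7,-ln/2+.7),(.7,ln/2-.7)]
    f=lambda q:np.concatenate([w2p(c,W(bed(q[0]+a,h,q[1]+y)))-np.array(t) for (a,y),t in zip(cs,pts)])
    r=least_squares(f,[4,60]); return r.x,r.fun.round(1)
E
python3 - <<'E'
from fw import *
print(fit([(97.5,214.9),(153.9,197.3),(162.7,215.6),(105.6,233.9)],68,160,38))
E
```

```text
(array([  2.31848345, 132.76227998]), array([-0.3, -1.5,  0.4, -0.1,  0.3,  1.1, -0.3,  0.5]))
```

Call:
{"op": "arm_command", "data": {
  "deltas": [
    [[1,0,0.06,-0.02,0],[1,0,0.05,0,0],[1,0,0,0,0]]
  ]
}}

```text
t: 4.32
eef_pos: [604.2, 185.7, 61.6]
tcp_rot: [3.139, 0.006, 1.583]
ft_force: [0.3, 0.2, 0.1]
opening: -0.0
```

```bash
python3 - <<'E'
from h import *
c=snap('scene','s3.png');crop(c,80,110,270,250,4.1,'s3c.png')
E
```

```text
(no output)
```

View pics/s3c.png

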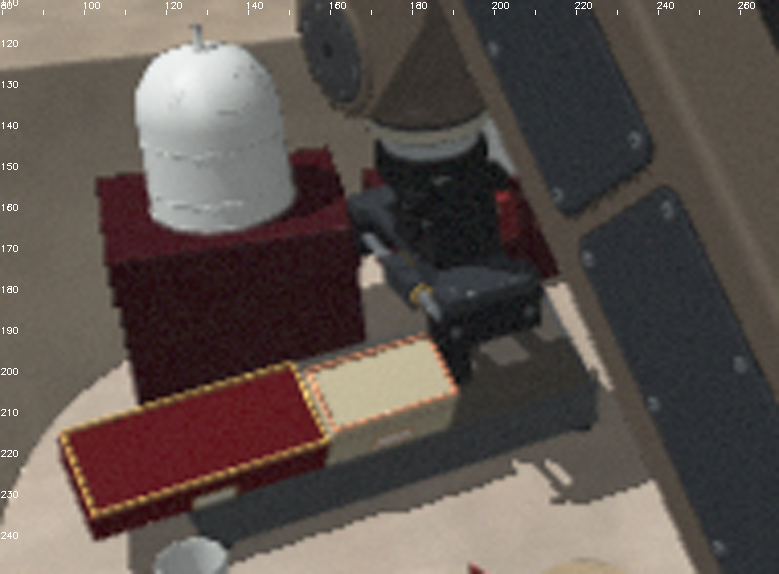

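Call:
{"op": "arm_command", "data": {
  "deltas": [
    [[0,0,-0.12,0.1,0],[0,0,-0.05,0.35,0],[0,0,0,0.4,0],[0,0,0.2,0.35,0],[0,0,0.35,0,0.01],[0,0,0.38,0,0.01],[0,0,0.38,0,0],[0,0,0.38,0,0],[0,0,0.35,0,0],[0,0,0.2,0,0],[0,0,0,0,0]]
  ]
}}

```text
t: 5.28
eef_pos: [605.5, 389.1, 198.2]
tcp_rot: [3.131, -0.002, 1.588]
ft_force: [-0.0, 0.3, 0.4]
opening: 0.718
```

```bash
python3 - <<'E'
from h import *
import pickle
c=snap('wrist','w4.png'); st=env.state(); pickle.dump((c,st),open('w4.pkl','wb')); print(st['eef_pos'],st['tcp_rot'],st['opening'])
c=snap('scene','s4.png');crop(c,50,110,240,250,4.1,'s4c.png')
E
```

```text
[605.65026365 387.55962982 198.24323887] [ 3.13155796e+00 -1.71460621e-03  1.58709829e+00] 0.7581148497070178
```

View pics/w4.png

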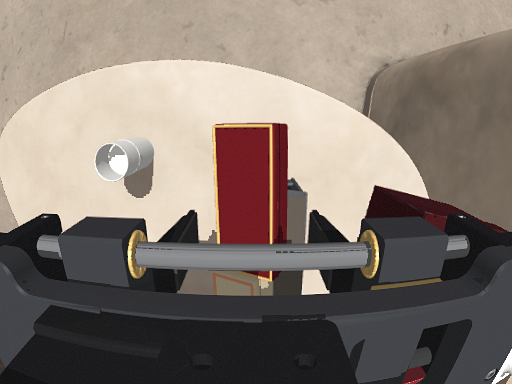

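View pics/s4c.png

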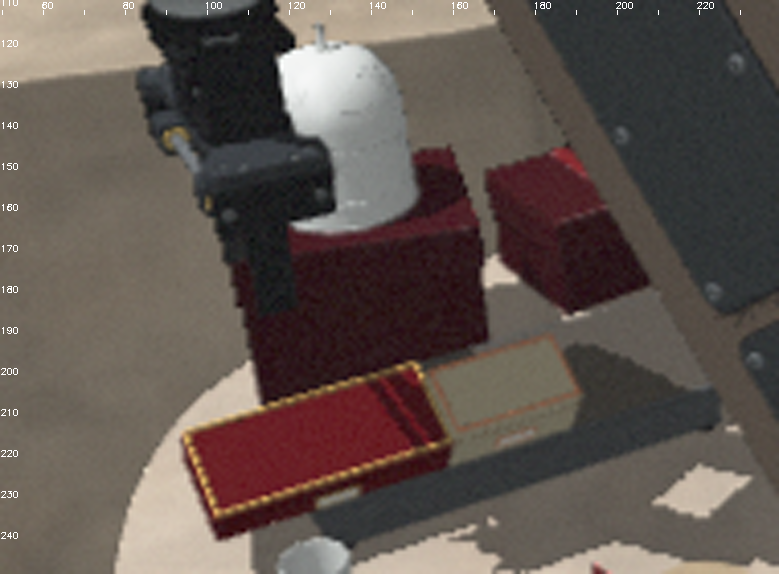

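```bash
python3 - <<'E'
from fw import *
import pickle
c,st=pickle.load(open('w4.pkl','rb'))
for l,u,v,z in [('wine fl',214,125,68),('wine bl',273,124,100),('wine C back bottom',287,125,68),('stand back corner',306,188,78),('stand in corner',290,180,70)]: print(l,wp2w(c,st,u,v,z).round(1))
print('stand end model',W(bed(92.4,0,150)).round(1), 'tall cup rim',wp2w(c,st,112,161,88).round(1))
print(wpx(c,st,W(bed(92.4,0,150))))
im=cv2.cvtColor(c['frame'],cv2.COLOR_RGB2BGR)[100:300,180:360]; cv2.imwrite('pics/w4c.png',cv2.resize(im,None,fx=4,fy=3.0*4/3*.75,interpolation=cv2.INTER_CUBIC))
E
```

```text
wine fl [565.7 447.8  68. ]
wine bl [622.6 450.  100. ]
wine C back bottom [639.3 448.9  68. ]
stand back corner [659.8 386.3  78. ]
stand in corner [644.1 392.6  70. ]
stand end model [663.4 381.1  78.2] tall cup rim [461.1 414.3  88. ]
[309.18883978 193.05972267]
```

View pics/w4c.png

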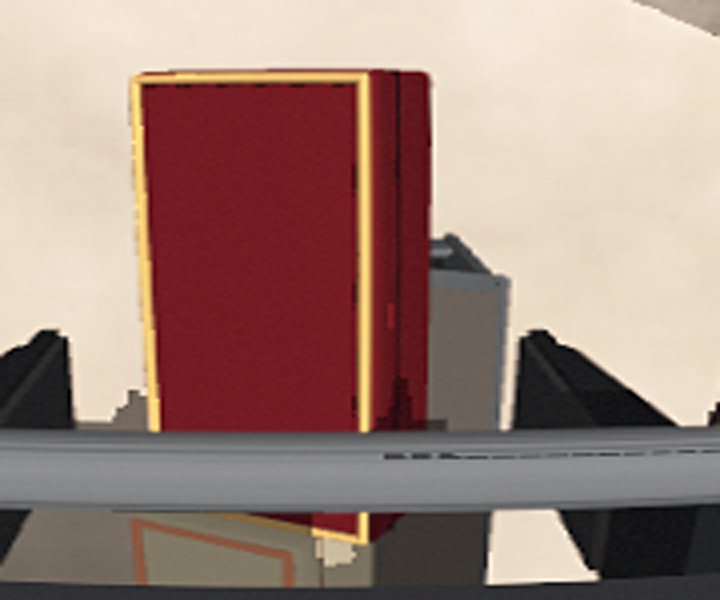

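Call:
{"op": "arm_command", "data": {
  "deltas": [
    [[0,-0.01,0.08,0,0],[0,0,0.03,-0.2,0],[0,0,0,-0.2,0],[0,0,0,-0.2,0],[0,0,0,-0.1,0],[0,0,0,0,0]]
  ]
}}

```text
t: 5.88
eef_pos: [607.7, 389.9, 129.7]
tcp_rot: [3.128, -0.003, 1.577]
ft_force: [-0.3, 0.2, -0.4]
opening: 0.997
```

Call:
{"op": "arm_command", "data": {
  "deltas": [
    [[0,-0.03,0.09,0,0.01],[0,0,0.02,-0.18,0],[0,0,0.02,-0.2,0],[0,0,0.02,-0.2,0],[0,0,0.02,-0.2,0],[0,0,0,0,0]]
  ]
}}

```text
t: 6.38
eef_pos: [607.8, 408.9, 57.8]
tcp_rot: [3.119, -0.008, 1.584]
ft_force: [-0.2, 0.2, -0.4]
opening: 1.0
```

Call:
{"op": "arm_command", "data": {
  "deltas": [
    [[0,-0.03,-0.11,-0.05,0],[0,0,0,-0.02,0],[0,0,0,0,0]]
  ]
}}

```text
t: 6.63
eef_pos: [606.0, 399.5, 54.8]
tcp_rot: [3.116, -0.01, 1.585]
ft_force: [0.0, 1.6, 0.4]
opening: 1.0
```

```bash
python3 - <<'E'
from h import *
c=snap('wrist','w5.png'); st=env.state(); print(st['eef_pos'],st['tcp_rot'],st['opening'],st['qvel'])
c=snap('scene','s5.png');crop(c,50,110,240,250,4.1,'s5c.png')
E
```

```text
[606.13445946 399.4719009   55.08501562] [ 3.11547125 -0.01030753  1.58468755] 0.9988640649618636 [ 1.79451905e-03 -9.84858778e-04 -2.12823448e-03 -1.48440388e-03
 -5.35673025e-03  4.52280369e-05]
```

View pics/w5.png

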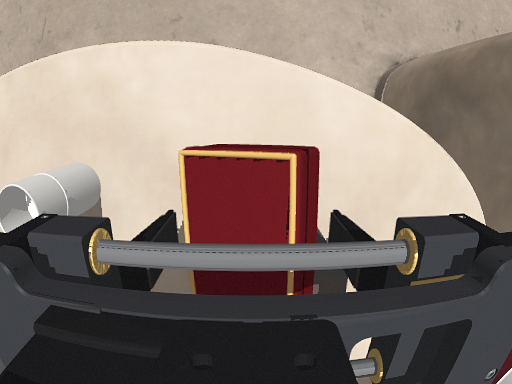

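View pics/s5c.png

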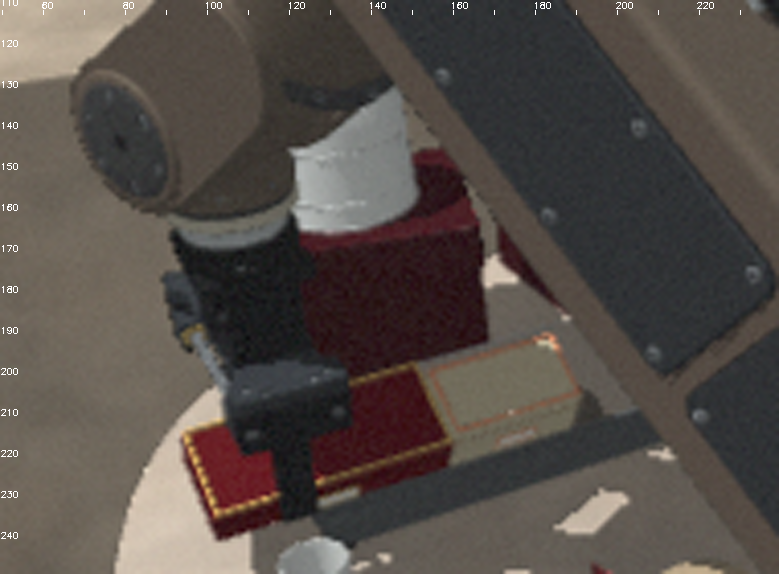

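Call:
{"op": "arm_command", "data": {
  "deltas": [
    [[1,0,0,0,0],[1,0,0,0,0],[1,0,0,0,0],[1,0,0,0,0],[1,0,0,0,0],[1,0,0,0,0]]
  ]
}}

```text
t: 7.23
eef_pos: [605.5, 401.2, 57.7]
tcp_rot: [3.115, -0.011, 1.585]
ft_force: [1.5, 0.4, -1.2]
opening: 0.801
```

```bash
python3 - <<'E'
from h import *
c=snap('wrist','w6.png')
c=snap('scene','s6.png');crop(c,50,110,240,250,4.1,'s6c.png')
E
```

```text
(no output)
```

View pics/w6.png

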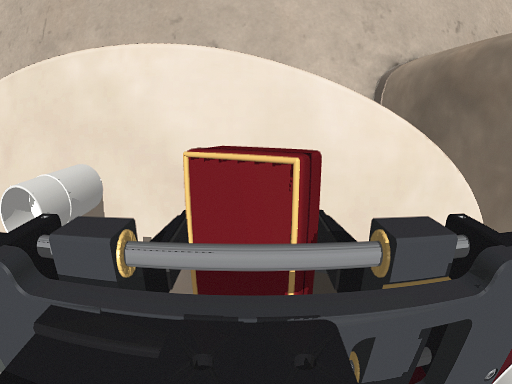

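View pics/s6c.png

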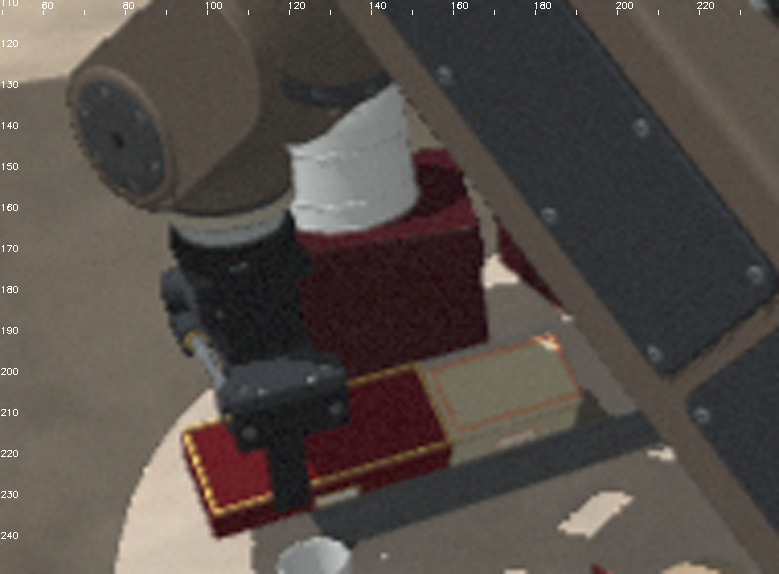

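Opening 0.80 is 76 mm, which matches the tilted tin's diagonal span, so both fingers are on it. Lift gently.

Call:
{"op": "arm_command", "data": {
  "deltas": [
    [[1,0,0,0.08,0],[1,0,0,0.12,0],[1,0,0,0.15,0],[1,0,0,0.15,0],[1,0,0,0.1,0],[1,0,0,0,0]]
  ]
}}

```text
t: 7.83
eef_pos: [605.2, 400.9, 122.3]
tcp_rot: [3.117, -0.011, 1.584]
ft_force: [0.0, 0.8, -3.4]
opening: 0.798
```

```bash
python3 - <<'E'
from h import *
c=snap('wrist','w7.png')
c=snap('scene','s7.png');crop(c,50,110,240,250,4.1,'s7c.png')
E
```

```text
(no output)
```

View pics/s7c.png

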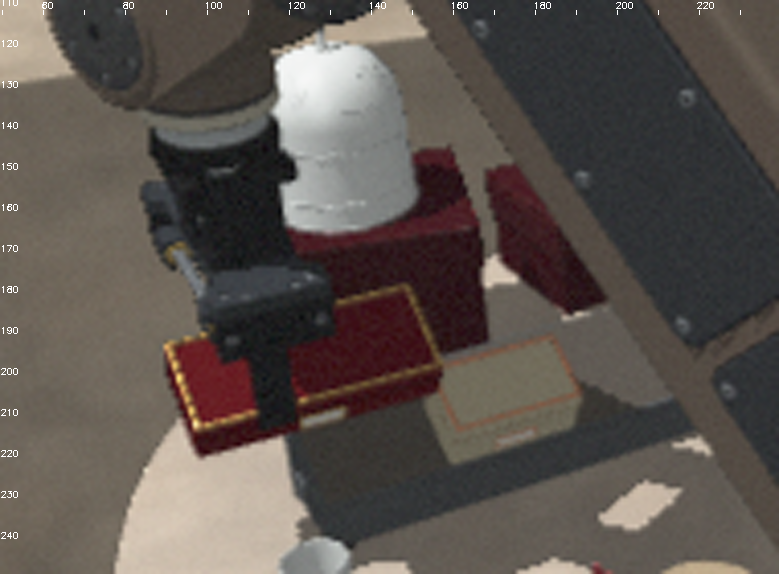

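View pics/w7.png

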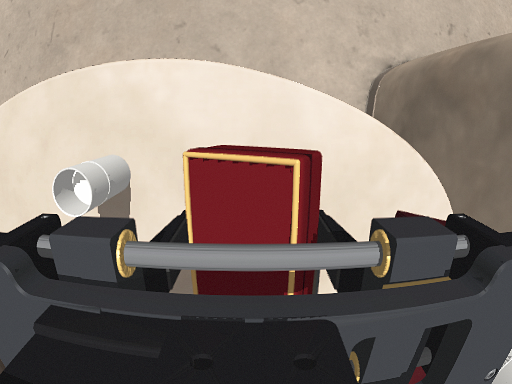

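Call:
{"op": "arm_command", "data": {
  "deltas": [
    [[1,-0.08,-0.1,0,0],[1,-0.14,-0.15,0,0],[1,-0.18,-0.17,0,0],[1,-0.18,-0.17,0,0],[1,-0.18,-0.15,0,0],[1,-0.12,-0.1,0,0],[1,-0.02,-0.04,-0.1,0],[1,0,0,-0.1,0],[1,0,0,0,0]]
  ]
}}

```text
t: 8.68
eef_pos: [506.6, 307.1, 91.9]
tcp_rot: [3.129, -0.006, 1.584]
ft_force: [-0.1, 0.2, -4.3]
opening: 0.799
```

Call:
{"op": "arm_command", "data": {
  "deltas": [
    [[1,0.1,0.07,-0.1,0],[1,0.02,0.02,-0.16,0],[1,0,0,-0.16,0],[1,0,0,-0.1,0],[1,0,0,-0.05,0],[1,0,0,0,0]]
  ]
}}

```text
t: 9.18
eef_pos: [520.9, 318.3, 30.3]
tcp_rot: [3.13, -0.006, 1.584]
ft_force: [-0.2, 0.1, -4.1]
opening: 0.799
```

```bash
python3 - <<'E'
from h import *
c=snap('scene','s8.png');crop(c,50,130,240,270,4.1,'s8c.png')
E
```

```text
(no output)
```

View pics/s8c.png

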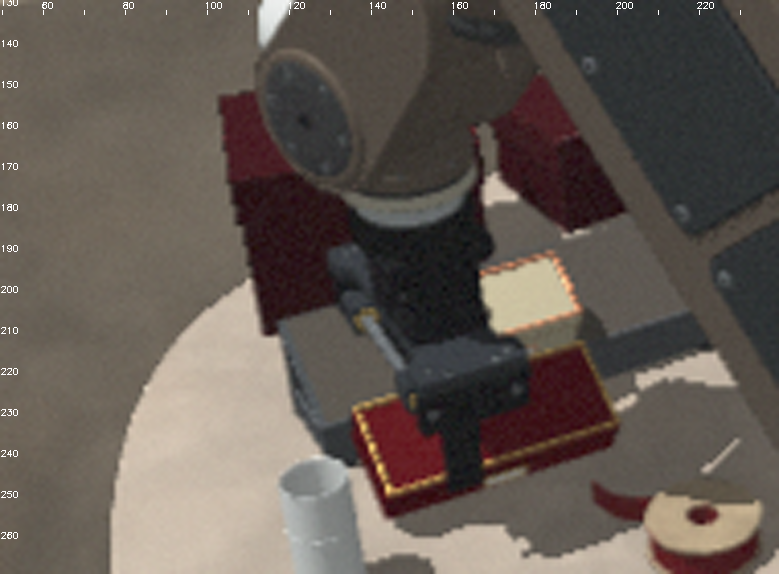

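Call:
{"op": "arm_command", "data": {
  "deltas": [
    [[1,-0.07,0,-0.04,0],[1,0,0,-0.04,0],[1,0,0,-0.03,0]]
  ]
}}

```text
t: 9.48
eef_pos: [514.7, 319.1, 22.4]
tcp_rot: [3.125, -0.008, 1.584]
ft_force: [-0.2, -6.3, 34.0]
opening: 0.795
```

Call:
{"op": "arm_command", "data": {
  "deltas": [
    [[1,0,0,0.02,0],[0,0,0,0,0],[0,0,0,0,0],[0,0,0,0,0],[0,0,0,0,0]]
  ]
}}

```text
t: 9.9
eef_pos: [516.2, 319.9, 27.2]
tcp_rot: [3.12, -0.01, 1.584]
ft_force: [0.3, -0.5, -1.2]
opening: 0.986
```

```bash
python3 - <<'E'
from h import *
c=snap('wrist','w9.png')
c=snap('scene','s9.png');crop(c,50,130,240,270,4.1,'s9c.png')
E
```

```text
(no output)
```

View pics/s9c.png

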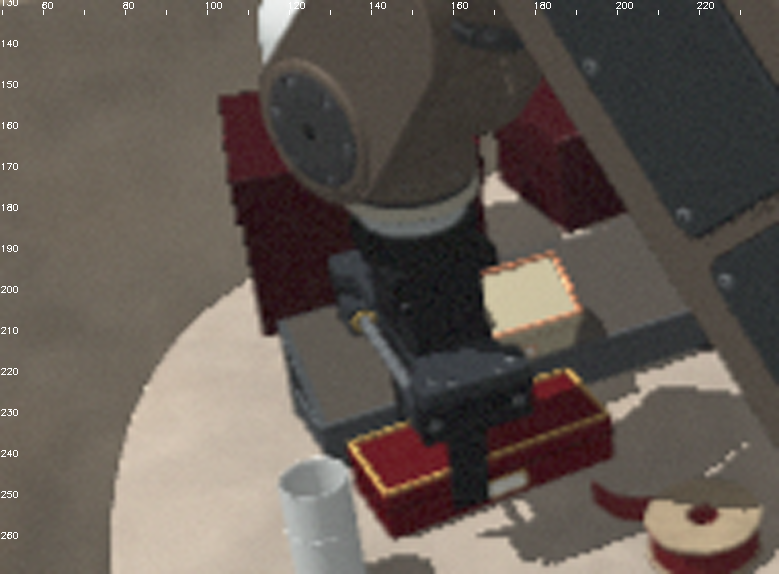

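View pics/w9.png

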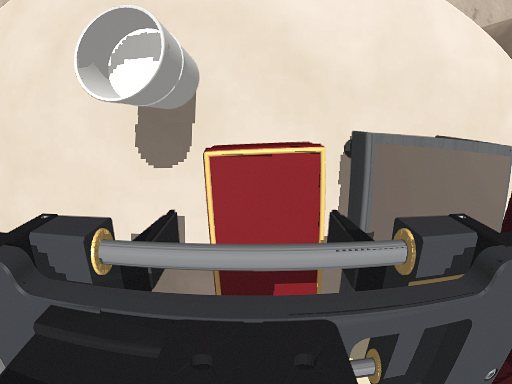

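```bash
python3 - <<'E'
from fw import *
q=[(350,442),(570,372),(609,412),(388,492)]
c=[p2w(S,49.5+x/4.1,129.5+y/4.1,38)[:2] for x,y in q]
c=np.array(c);print(c.round(1),c.mean(0)); print([np.linalg.norm(c[i]-c[(i+1)%4]).round(1) for i in range(4)])
print('y-axis ang',[np.degrees(np.arctan2(*(c[a]-c[b])[::-1])).round(1) for a,b in [(0,1),(3,2)]])
E
```

```text
[[554.2 370.5]
 [556.9 214.6]
 [499.  210.6]
 [489.7 365.8]] [524.96319083 290.3782596 ]
[np.float64(155.9), np.float64(58.1), np.float64(155.5), np.float64(64.7)]
y-axis ang [np.float64(91.0), np.float64(93.4)]
```

Call:
{"op": "arm_command", "data": {
  "deltas": [
    [[0,0.03,-0.12,0,0],[0,0.03,-0.14,0,0],[0,0.01,-0.05,-0.03,0],[0,0,-0.02,-0.05,0.02],[0,0,0,-0.04,0.02],[0,0,0,0,0]]
  ]
}}

```text
t: 10.5
eef_pos: [525.3, 285.0, 20.1]
tcp_rot: [3.11, -0.015, 1.619]
ft_force: [-4.8, 2.8, 3.9]
opening: 1.005
```

Call:
{"op": "arm_command", "data": {
  "deltas": [
    [[0,-0.05,0.03,0,0],[0,0,0,-0.05,0],[0,0,0,-0.02,0],[1,0,0,0,0],[1,0,0,0,0],[1,0,0,0,0],[1,0,0,0,0],[1,0,0,0,0]]
  ]
}}

```text
t: 11.17
eef_pos: [522.9, 286.8, 16.9]
tcp_rot: [3.099, -0.019, 1.622]
ft_force: [-6.1, 2.7, 11.1]
opening: 0.718
```

Call:
{"op": "arm_command", "data": {
  "deltas": [
    [[1,-0.02,0,0.1,0],[1,0,0,0.25,0],[1,0,0,0.35,0],[1,0,0,0.35,0],[1,0,0,0.3,0],[1,0,0,0.1,0],[1,0,0,0,0]]
  ]
}}

```text
t: 11.75
eef_pos: [516.7, 281.8, 161.9]
tcp_rot: [3.114, -0.013, 1.621]
ft_force: [-0.5, 0.8, -3.8]
opening: 0.712
```

```bash
python3 - <<'E'
from h import *
c=snap('scene','s10.png');crop(c,50,100,240,240,4.1,'s10c.png')
E
```

```text
(no output)
```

View pics/s10c.png

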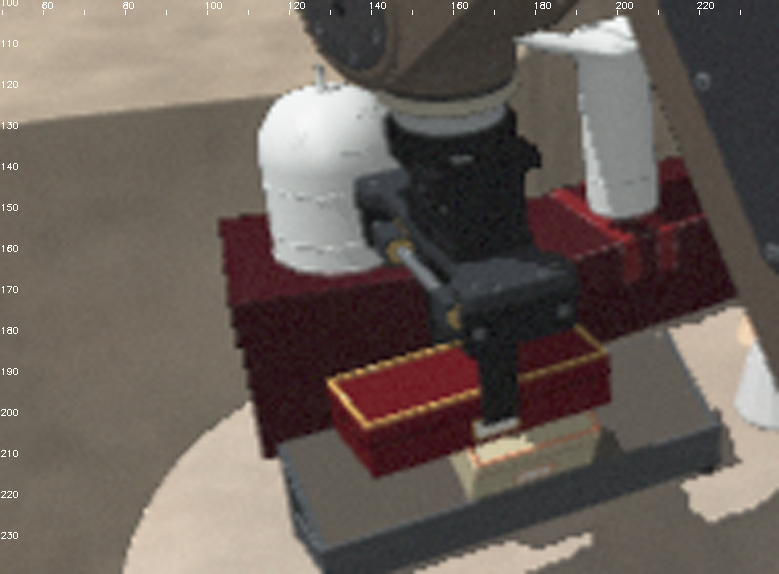

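Call:
{"op": "arm_command", "data": {
  "deltas": [
    [[1,0,-0.2,0.05,0],[1,0,-0.32,0,-0.05],[1,0,-0.38,0,-0.05],[1,0,-0.38,0,-0.05],[1,0,-0.38,0,-0.05],[1,0,-0.38,0,-0.05],[1,0,-0.38,0,-0.05],[1,0,-0.38,0,-0.05],[1,0,-0.38,0,-0.05],[1,0.1,-0.38,0,-0.04],[1,0.15,-0.38,0,0],[1,0.2,-0.3,0,0]]
  ]
}}

```text
t: 12.8
eef_pos: [547.1, -156.9, 145.6]
tcp_rot: [-3.135, -0.009, 1.266]
ft_force: [1.8, 0.3, -3.0]
opening: 0.717
```

Call:
{"op": "arm_command", "data": {
  "deltas": [
    [[1,0.2,-0.18,0,0],[1,0.22,-0.2,0,0],[1,0.18,-0.16,-0.05,0],[1,0.06,-0.06,-0.1,0],[1,0,0,-0.1,-0.005],[1,0,0,0,0]]
  ]
}}

```text
t: 13.3
eef_pos: [612.4, -228.2, 105.8]
tcp_rot: [-3.12, -0.011, 1.252]
ft_force: [-0.2, 0.6, -4.5]
opening: 0.719
```

```bash
python3 - <<'E'
from h import *
import pickle
st=env.state();c=snap('wrist','w11.png'); pickle.dump((c,st),open('w11.pkl','wb')); print(st['eef_pos'],st['tcp_rot'])
c=snap('scene','s11.png');c=snap('top','t11.png')
E
```

```text
[ 612.42545585 -228.22637964  105.75485974] [-3.11987944 -0.01058828  1.25172615]
```

View pics/w11.png

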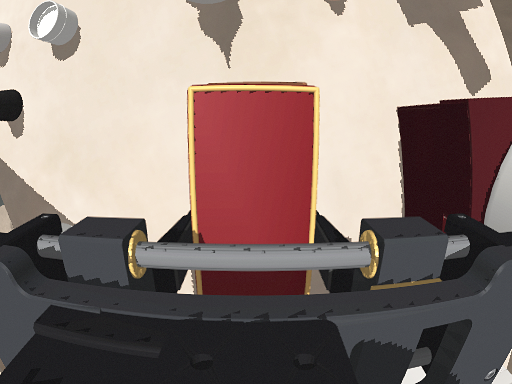

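View pics/s11.png

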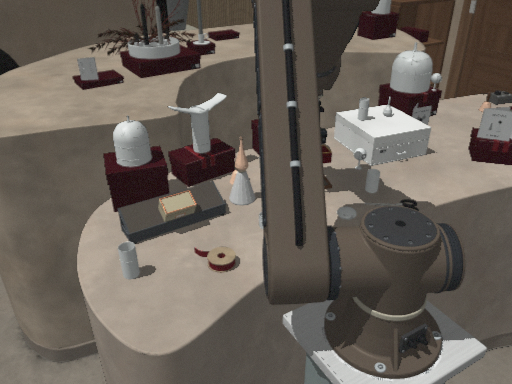

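View pics/t11.png

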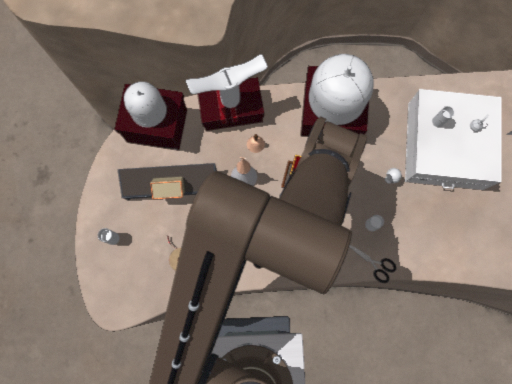

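Call:
{"op": "arm_command", "data": {
  "deltas": [
    [[1,-0.05,-0.15,0.2,0],[1,-0.12,-0.36,0.15,0],[1,-0.1,-0.36,0,0],[1,-0.06,-0.2,0,0],[1,0,0,0,0]]
  ]
}}

```text
t: 13.87
eef_pos: [578.4, -333.0, 149.5]
tcp_rot: [-3.126, -0.009, 1.262]
ft_force: [-0.0, 0.5, -3.0]
opening: 0.719
```

```bash
python3 - <<'E'
from h import *
import pickle
st=env.state();c=snap('wrist','w12.png'); pickle.dump((c,st),open('w12.pkl','wb')); print(st['eef_pos'],st['tcp_rot'],st['qvel'].round(3))
crop(c,150,0,370,230,2.6,'w12c.png')
E
```

```text
[ 578.37744235 -332.99938092  149.49842917] [-3.12597828 -0.00895741  1.26156015] [ 0.019 -0.029  0.02   0.009  0.     0.016]
```

View pics/w12c.png

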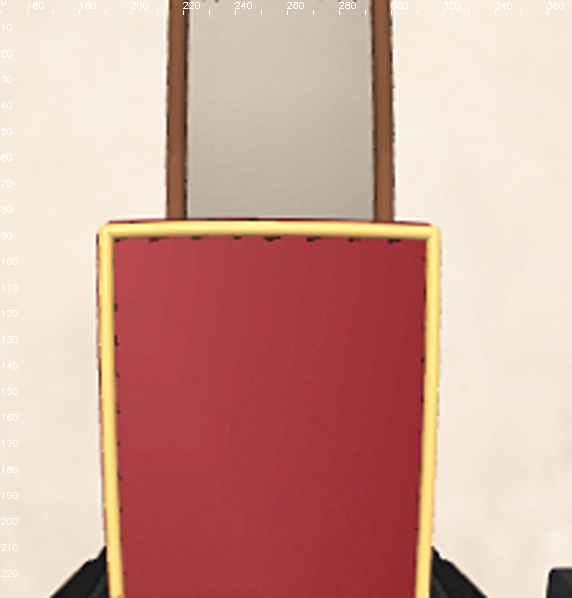

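```bash
python3 - <<'E'
from h import *
import pickle
c,st=pickle.load(open('w12.pkl','rb'))
tc=np.array([615.9,-221.3]); 
P={k:wp2w(c,st,u,v,11)[:2] for k,(u,v) in dict(La=(213.3,82),Lb=(214.1,2),Ra=(301,82),Rb=(300.3,2)).items()}
for k in P: print(k,P[k].round(1))
dl=P['Lb']-P['La'];dr=P['Rb']-P['Ra'];print('dirs',np.degrees(np.arctan2(dl[1],dl[0])),np.degrees(np.arctan2(dr[1],dr[0])))
th=np.radians(-18);ex=np.array([np.cos(th),np.sin(th)]);ey=np.array([-ex[1],ex[0]])
for k in P: print(k,'tray-frame',((P[k]-tc)@ex).round(1),((P[k]-tc)@ey).round(1))
# tin end in tool frame
R=Rotation.from_euler('xyz',st['tcp_rot']).as_matrix()
for u,v in [(100/2.6+149.5,224/2.6-.5),(440/2.6+149.5,226/2.6-.5)]:
    for h in (20,23): 
        X=wp2w(c,st,u,v,st['eef_pos'][2]+h); print('tin corner tool',(R.T@(X-st['eef_pos'])).round(1))
# far left edges near tool
for u,v in [(110/2.6+149.5,560/2.6),(430/2.6+149.5,560/2.6)]:
    X=wp2w(c,st,u,v,st['eef_pos'][2]+21); print('side',(R.T@(X-st['eef_pos'])).round(1))
E
```

```text
La [ 568.3 -217.9]
Lb [ 595.5 -131.4]
Ra [ 654.7 -245.3]
Rb [ 682.9 -159.3]
dirs 72.52423236593735 71.86202806981257
La tray-frame -46.3 -11.5
Lb tray-frame -47.2 79.2
Ra tray-frame 44.3 -10.9
Rb tray-frame 44.5 79.7
tin corner tool [ 84.1 -34.5 -18.7]
tin corner tool [ 83.8 -33.8 -21.7]
tin corner tool [ 83.7  31.9 -19.8]
tin corner tool [ 83.3  31.3 -22.7]
side [ 15.7 -34.3 -20.3]
side [ 16.1  31.8 -21.4]
```

Call:
{"op": "arm_command", "data": {
  "deltas": [
    [[1,0.06,0.18,0,0],[1,0.1,0.32,0,0],[1,0.1,0.32,-0.1,0],[1,0.08,0.2,-0.2,0],[1,0.02,0.06,-0.2,0],[1,0,0,-0.15,0],[1,0,0,-0.1,0],[1,0,0,0,0]]
  ]
}}

```text
t: 14.58
eef_pos: [615.7, -207.9, 77.5]
tcp_rot: [-3.132, -0.01, 1.267]
ft_force: [-1.1, -0.5, -3.9]
opening: 0.719
```

Call:
{"op": "arm_command", "data": {
  "deltas": [
    [[1,0,-0.13,-0.1,0],[1,0,-0.05,-0.15,0],[1,0,0,-0.08,0],[1,0,0,0,0]]
  ]
}}

```text
t: 14.92
eef_pos: [616.3, -226.7, 44.2]
tcp_rot: [-3.135, -0.01, 1.268]
ft_force: [-0.2, 0.3, -4.1]
opening: 0.715
```

Call:
{"op": "arm_command", "data": {
  "deltas": [
    [[1,-0.02,0.02,-0.06,0],[1,0,0,-0.06,-0.005],[1,0,0,0,0]]
  ]
}}

```text
t: 15.17
eef_pos: [613.9, -225.4, 31.2]
tcp_rot: [-3.135, -0.01, 1.262]
ft_force: [-1.4, -0.2, -4.3]
opening: 0.717
```

```bash
python3 - <<'E'
from h import *
import pickle
st=env.state();c=snap('wrist','w13.png'); pickle.dump((c,st),open('w13.pkl','wb')); print(st['eef_pos'],st['tcp_rot'],st['qvel'].round(3))
crop(c,150,40,370,250,2.7,'w13c.png')
E
```

```text
[ 613.88695373 -225.40499382   31.15227951] [-3.13483086 -0.00986503  1.26166205] [ 0.002 -0.012  0.001  0.002  0.009 -0.003]
```

View pics/w13c.png

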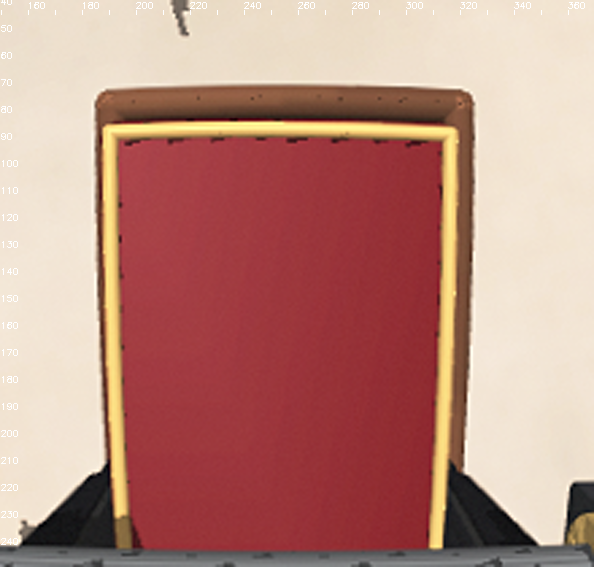

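```bash
python3 - <<'E'
from h import *
import pickle
c,st=pickle.load(open('w13.pkl','rb'))
R=Rotation.from_euler('xyz',st['tcp_rot']).as_matrix()
f=lambda x,y,z:(R.T@(wp2w(c,st,x/2.7+149.5,y/2.7+39.5,z)-st['eef_pos'])).round(1)
zt=st['eef_pos'][2]-17+37.5
for n,x,y,z in [('tray L',97,140,11),('tray R',473,140,11),('tray L2',104,330,11),('tray R2',465,400,11),('tray end',280,87,10.5),('tray end l',120,90,10.5),('tray end r',450,89,10.5),('tin L',104,128,zt),('tin R',458,128,zt),('tin L2',112,420,zt),('tin R2',446,420,zt),('tin end',280,125,zt)]: print(n,f(x,y,z))
E
```

```text
tray L [ 85.1 -45.   21.3]
tray R [85.2 44.8 20.7]
tray L2 [ 38.8 -44.1  20.8]
tray R2 [21.5 44.6 20.1]
tray end [96.9 -1.2 21.6]
tray end l [ 97.2 -39.5  21.9]
tray end r [97.5 39.3 21.3]
tin L [ 83.4 -34.3 -19.4]
tin R [ 83.4  32.1 -19.9]
tin L2 [ 27.  -34.2 -20. ]
tin R2 [ 27.1  31.2 -20.4]
tin end [ 83.1  -1.3 -19.7]
```

Call:
{"op": "arm_command", "data": {
  "deltas": [
    [[1,0.02,0.015,0,0],[1,0,0,-0.05,0],[1,0,0,0,0]]
  ]
}}

```text
t: 15.47
eef_pos: [616.7, -223.7, 27.2]
tcp_rot: [-3.137, -0.01, 1.262]
ft_force: [0.3, -0.6, -4.3]
opening: 0.717
```

Call:
{"op": "arm_command", "data": {
  "deltas": [
    [[1,-0.006,0,-0.03,0],[1,0,0,-0.03,0],[1,0,0,-0.01,0]]
  ]
}}

```text
t: 15.72
eef_pos: [616.0, -223.6, 21.9]
tcp_rot: [-3.137, -0.009, 1.263]
ft_force: [-4.5, 0.9, 9.3]
opening: 0.718
```

Call:
{"op": "arm_command", "data": {
  "deltas": [
    [[0,0,0,0,0],[0,0,0,0,0],[0,0,0,0,0],[0,0,0,0.05,0]]
  ]
}}

```text
t: 16.05
eef_pos: [616.3, -223.8, 27.5]
tcp_rot: [-3.138, -0.009, 1.263]
ft_force: [0.2, 0.4, -0.7]
opening: 0.936
```

```bash
python3 - <<'E'
from h import *
import pickle
st=env.state();c=snap('wrist','w14.png'); pickle.dump((c,st),open('w14.pkl','wb')); print(st['eef_pos'],st['tcp_rot'],st['ft_force'])
crop(c,150,40,370,250,2.7,'w14c.png')
E
```

```text
[ 616.27630803 -223.76490256   27.5147537 ] [-3.13839732 -0.00906138  1.26313607] [ 0.1800846   0.44410434 -0.6757793 ]
```

View pics/w14c.png

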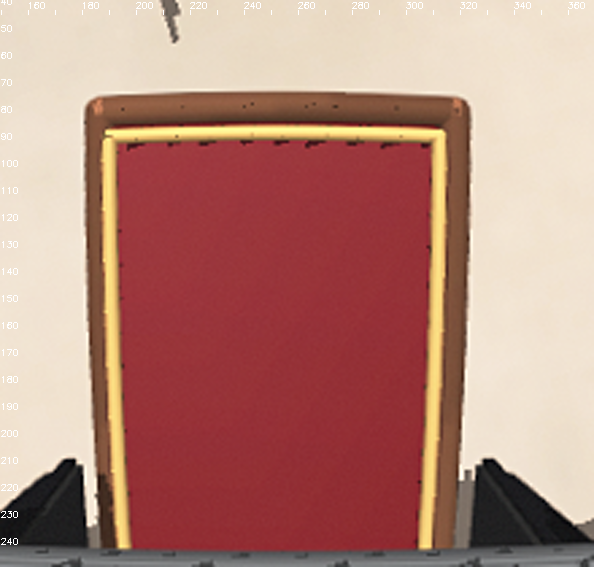

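```bash
python3 - <<'E'
from h import *
import pickle
c,st=pickle.load(open('w14.pkl','rb'))
R=Rotation.from_euler('xyz',st['tcp_rot']).as_matrix()
f=lambda x,y,z:(R.T@(wp2w(c,st,x/2.7+149.5,y/2.7+39.5,z)-st['eef_pos'])).round(1)
zt=42.5
for n,x,y,z in [('tray L',87,140,11),('tray R',470,140,11),('tray L2',95,420,11),('tray R2',460,420,11),('tray end',280,93,10.5),('tin L',104,140,zt),('tin R',445,140,zt),('tin L2',115,500,zt),('tin R2',434,500,zt),('tin end',280,128,zt)]: print(n,f(x,y,z))
E
```

```text
tray L [ 84.8 -46.5  17.4]
tray R [84.8 43.3 17.1]
tray L2 [ 17.2 -46.5  16.8]
tray R2 [17.3 42.8 16.5]
tray end [94.9 -1.2 17.9]
tin L [ 81.6 -35.5 -14.1]
tin R [ 81.5  30.7 -14.3]
tin L2 [  8.3 -35.7 -14.8]
tin R2 [  8.4  30.9 -15. ]
tin end [ 83.1  -1.3 -14.2]
```

Call:
{"op": "arm_command", "data": {
  "deltas": [
    [[0,0,0,0.3,0],[0,0,0,0.4,0],[0,0,0,0.4,0],[1,-0.1,0.1,0.35,0.05],[1,-0.12,0.34,0.05,0.05],[1,-0.12,0.36,0,0.05],[1,-0.1,0.38,0,0.05],[1,0,0.4,0,0.05],[1,0,0.4,0,0.05],[1,0,0.4,0,0.05],[1,0,0.4,0,0.05],[1,0.15,0.38,0,0.02]]
  ]
}}

```text
t: 17.1
eef_pos: [582.6, 96.4, 191.2]
tcp_rot: [3.133, -0.007, 1.597]
ft_force: [1.8, -0.2, 0.7]
opening: 0.431
```

Call:
{"op": "arm_command", "data": {
  "deltas": [
    [[1,0.12,0.35,0,0],[1,0.08,0.25,0,0],[1,0,0,0,0],[1,0,0,0,0]]
  ]
}}

```text
t: 17.43
eef_pos: [603.9, 167.6, 193.0]
tcp_rot: [3.129, -0.008, 1.606]
ft_force: [0.1, -1.2, -0.4]
opening: 0.147
```

```bash
python3 - <<'E'
from h import *
import pickle
st=env.state();c=snap('wrist','w15.png'); pickle.dump((c,st),open('w15.pkl','wb')); print(st['eef_pos'],st['tcp_rot'])
crop(c,150,20,370,240,2.7,'w15c.png')
E
```

```text
[603.90921081 167.57042064 193.02363148] [ 3.12886331 -0.0079256   1.60620403]
```

View pics/w15c.png

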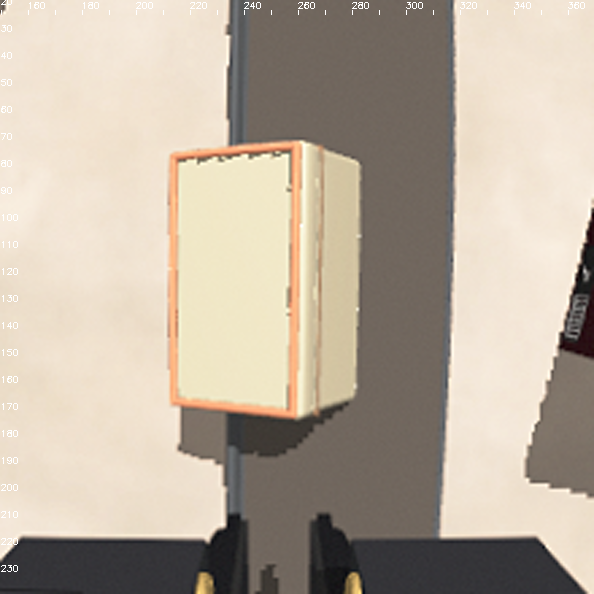

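```bash
python3 - <<'E'
from fw import *
import pickle
c,st=pickle.load(open('w15.pkl','rb'))
f=lambda x,y,z:wp2w(c,st,x/2.7+149.5,y/2.7+19.5,z).round(1)
for x,y,z in [(172,405,78),(297,415,104),(355,395,62),(172,152,78),(297,142,104)]: print(f(x,y,z))
for y in (12,16): print([W(bed(a,n,y+s)).round(1).tolist() for s in (-46,46) for a,n in ((4.5,50),(57,50),(57,0))])
E
```

```text
[564.9 184.8  78. ]
[609.2 187.1 104. ]
[632.7 188.2  62. ]
[562.7 275.9  78. ]
[605.8 276.2 104. ]
[[565.7, 195.2, 77.6], [611.2, 196.1, 103.8], [636.2, 196.5, 60.5], [564.0, 287.2, 77.6], [609.5, 288.0, 103.8], [634.5, 288.5, 60.5]]
[[565.7, 199.2, 77.6], [611.1, 200.1, 103.8], [636.1, 200.5, 60.5], [563.9, 291.2, 77.6], [609.4, 292.0, 103.8], [634.4, 292.5, 60.5]]
```

Call:
{"op": "arm_command", "data": {
  "deltas": [
    [[1,0,-0.02,-0.15,0],[1,0,-0.02,-0.25,-0.01],[1,0,0,-0.25,-0.01],[1,0,0,-0.25,0],[1,0,0,-0.25,0],[1,0,0,-0.1,0],[1,0,0,0,0]]
  ]
}}

```text
t: 18.07
eef_pos: [603.8, 154.6, 67.4]
tcp_rot: [3.123, -0.008, 1.581]
ft_force: [-0.1, -0.5, 0.9]
opening: 0.003
```

Call:
{"op": "arm_command", "data": {
  "deltas": [
    [[1,0,0.14,-0.05,0],[1,0,0.14,0,0],[1,0,0.14,0,0],[1,0,0.14,0,0],[1,0,0.14,0,0],[1,0,0.14,0,0],[1,0,0.14,0,0],[1,0,0.14,0,0],[1,0,0.14,0,0],[1,0,0.12,0,0],[1,0,0.06,0,0],[1,0,0,0,0]]
  ]
}}

```text
t: 19.07
eef_pos: [604.8, 314.7, 68.6]
tcp_rot: [3.115, -0.009, 1.582]
ft_force: [0.2, -3.1, 1.6]
opening: 0.005
```

```bash
python3 - <<'E'
from h import *
import pickle
st=env.state();c=snap('wrist','w16.png'); pickle.dump((c,st),open('w16.pkl','wb')); print(st['eef_pos'],st['tcp_rot'])
c=snap('scene','s16.png');crop(c,50,110,240,250,4.1,'s16c.png')
E
```

```text
[604.82493113 314.7235567   68.56334054] [ 3.11548952 -0.00914117  1.58228092]
```

View pics/s16c.png

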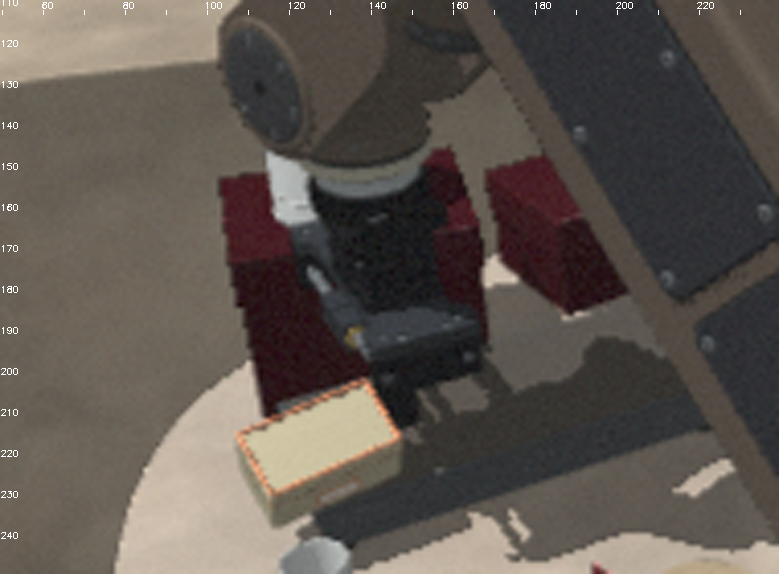

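View pics/w16.png

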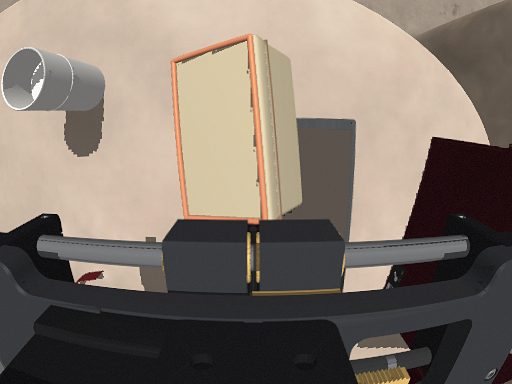

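```bash
python3 - <<'E'
from fw import *
import pickle
q=[(49.5+x/4.1,109.5+y/4.1) for x,y in [(237,435),(368,380),(400,433),(273,490)]]
print(fit(q,53,92,50))
c,st=pickle.load(open('w16.pkl','rb'))
for y in (140,136): print([wpx(c,st,W(bed(4.5+a,50,y+s))).round(0).tolist() for a,s in ((53,46),(53,-46),(0,-46),(0,46))])
for a,yy,l in [(250,37,103),(173,62,78),(187,217,78)]: print(wp2w(c,st,a,yy,l).round(1))
E
```

```text
(array([  5.39709719, 142.93912624]), array([ 0.3, -3.3,  1.5,  0.6,  0.4,  3.2, -2.1, -0.5]))
[[266.0, 44.0], [266.0, 238.0], [184.0, 221.0], [178.0, 59.0]]
[[266.0, 52.0], [266.0, 245.0], [185.0, 228.0], [178.0, 66.0]]
[600.4 419.7 103. ]
[558.8 413.6  78. ]
[565.4 325.9  78. ]
```

Call:
{"op": "arm_command", "data": {
  "deltas": [
    [[0.6,0,-0.12,0.02,0],[0,0,-0.05,0.3,0.02],[0,-0.02,0,0.38,0.02],[0,-0.03,0.2,0.15,0.02],[0,-0.02,0.3,0,0.02],[0,0,0.3,0,0],[0,0,0.15,0,0],[0,0,0,0,0],[0,0,0,0,0]]
  ]
}}

```text
t: 19.92
eef_pos: [598.7, 380.7, 158.0]
tcp_rot: [3.119, -0.009, 1.636]
ft_force: [0.7, -0.8, -0.4]
opening: 0.58
```

```bash
python3 - <<'E'
from h import *
import pickle
st=env.state();c=snap('wrist','w17.png'); pickle.dump((c,st),open('w17.pkl','wb')); print(st['eef_pos'],st['tcp_rot'])
c=snap('scene','s17.png');crop(c,50,110,240,250,4.1,'s17c.png')
E
```

```text
[598.74175257 380.6840066  158.02456027] [ 3.11883325 -0.00881583  1.63628287]
```

View pics/s17c.png

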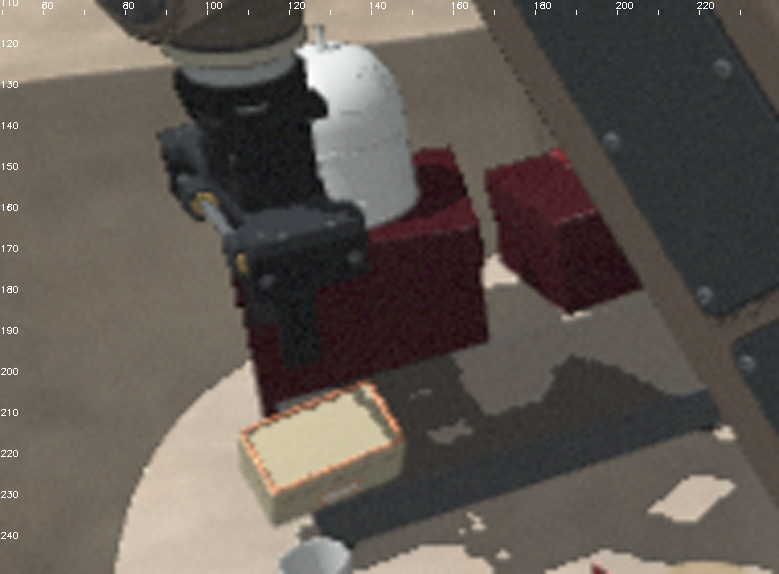

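View pics/w17.png

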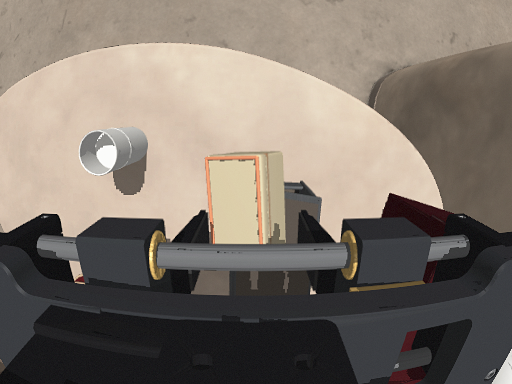

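```bash
python3 - <<'E'
from h import *
import pickle
c,st=pickle.load(open('w17.pkl','rb'))
crop(c,180,130,330,260,4.5,'w17c.png')
for u,v,z in [(207,157,78),(258,156,103),(212,240,78),(282,152,65),(261,235,103)]: print(wp2w(c,st,u,v,z).round(1))
E
```

```text
[558.3 413.5  78. ]
[600.4 419.7 103. ]
[564.9 337.9  78. ]
[623.4 420.4  65. ]
[607.3 355.6 103. ]
```

View pics/w17c.png

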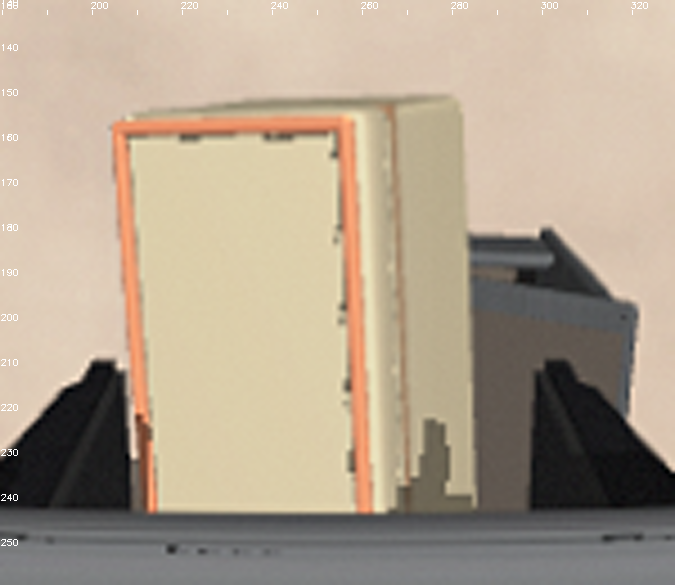

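Call:
{"op": "arm_command", "data": {
  "deltas": [
    [[0,-0.03,0.12,0,0.03],[0,-0.02,0.03,-0.12,0],[0,0,0,-0.2,0],[0,0,0,-0.1,0],[0,0,0,0,0]]
  ]
}}

```text
t: 20.43
eef_pos: [593.6, 393.0, 112.3]
tcp_rot: [3.12, -0.008, 1.659]
ft_force: [-0.2, 0.4, -0.4]
opening: 0.976
```

Call:
{"op": "arm_command", "data": {
  "deltas": [
    [[0,0,0.04,-0.1,0],[0,0,0.01,-0.2,0],[0,0,0.01,-0.2,0],[0,0,0,-0.08,0],[0,0,0,0,0]]
  ]
}}

```text
t: 20.85
eef_pos: [593.8, 399.7, 51.1]
tcp_rot: [3.12, -0.008, 1.658]
ft_force: [-0.0, 0.2, -0.4]
opening: 0.999
```

Call:
{"op": "arm_command", "data": {
  "deltas": [
    [[1,0,-0.02,0,0],[1,0,0,0,0],[1,0,0,0,0],[1,0,0,0,0],[1,0,0,0,0],[1,0,0,0,0]]
  ]
}}

```text
t: 21.35
eef_pos: [594.6, 398.1, 54.7]
tcp_rot: [3.117, -0.01, 1.658]
ft_force: [-0.7, 0.5, -3.1]
opening: 0.719
```

```bash
python3 - <<'E'
from h import *
c=snap('wrist','w18.png')
c=snap('scene','s18.png');crop(c,50,110,240,250,4.1,'s18c.png')
E
```

```text
(no output)
```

View pics/s18c.png

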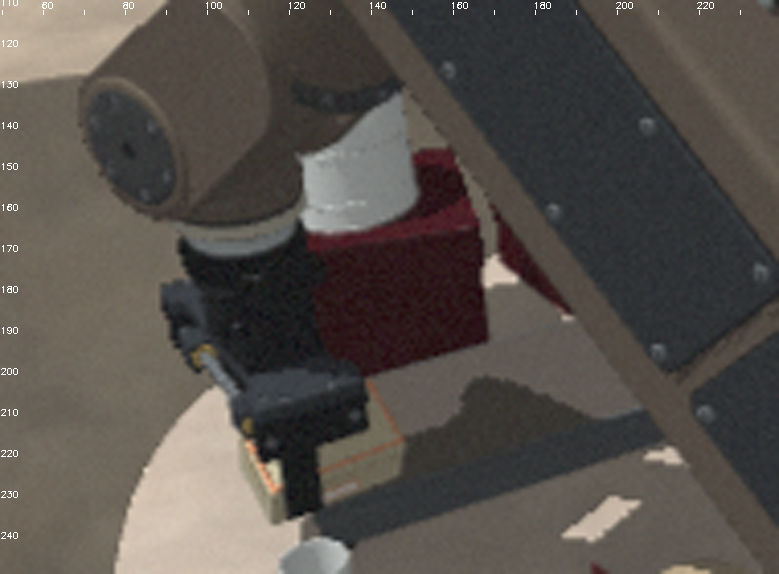

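View pics/w18.png

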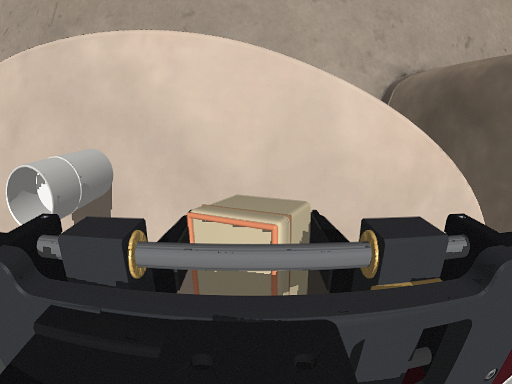

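Call:
{"op": "arm_command", "data": {
  "deltas": [
    [[1,0,0,0.08,0],[1,0,0,0.12,0],[1,0,0,0.15,0],[1,0,0,0.15,0],[1,0,0,0.1,0],[1,0,0,0,0]]
  ]
}}

```text
t: 21.95
eef_pos: [594.8, 398.0, 120.2]
tcp_rot: [3.117, -0.01, 1.658]
ft_force: [-0.0, -0.5, -2.2]
opening: 0.717
```

```bash
python3 - <<'E'
from h import *
c=snap('scene','s19.png');crop(c,50,110,240,250,4.1,'s19c.png')
E
```

```text
(no output)
```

View pics/s19c.png

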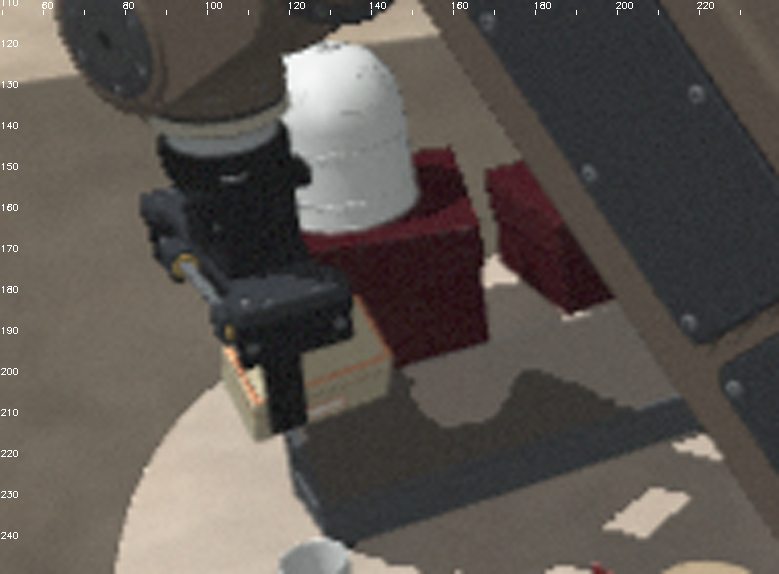

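Call:
{"op": "arm_command", "data": {
  "deltas": [
    [[1,-0.08,-0.08,0,0],[1,-0.14,-0.13,0,0],[1,-0.16,-0.15,0,-0.01],[1,-0.16,-0.15,0,-0.02],[1,-0.14,-0.12,0,-0.02],[1,-0.08,-0.08,0,-0.02],[1,-0.01,-0.01,-0.1,0],[1,0,0,-0.15,0],[1,0,0,-0.15,0],[1,0,0,-0.1,0],[1,0,0,-0.05,0],[1,0,0,0,0]]
  ]
}}

```text
t: 23.0
eef_pos: [512.9, 322.5, 55.3]
tcp_rot: [3.121, -0.008, 1.602]
ft_force: [0.9, -0.5, -2.0]
opening: 0.723
```

Call:
{"op": "arm_command", "data": {
  "deltas": [
    [[1,0,0,-0.1,0],[1,0,0,-0.1,0],[1,0,0,-0.08,0],[1,0,0,-0.04,0],[1,0,0,-0.02,0],[1,0,0,-0.01,0]]
  ]
}}

```text
t: 23.5
eef_pos: [514.5, 323.2, 19.3]
tcp_rot: [3.118, -0.009, 1.604]
ft_force: [-5.0, -3.7, 17.6]
opening: 0.714
```

Call:
{"op": "arm_command", "data": {
  "deltas": [
    [[1,0,0,0.01,0],[0,0,0,0,0],[0,0,0,0,0],[0,0,0,0,0],[0,0,0,0,0]]
  ]
}}

```text
t: 23.92
eef_pos: [515.6, 323.6, 21.2]
tcp_rot: [3.115, -0.01, 1.604]
ft_force: [0.3, 0.2, -0.2]
opening: 0.936
```

```bash
python3 - <<'E'
from h import *
import pickle
st=env.state();c=snap('wrist','w20.png'); pickle.dump((c,st),open('w20.pkl','wb'))
c=snap('scene','s20.png');crop(c,80,150,240,270,4.9,'s20c.png')
E
```

```text
(no output)
```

View pics/s20c.png

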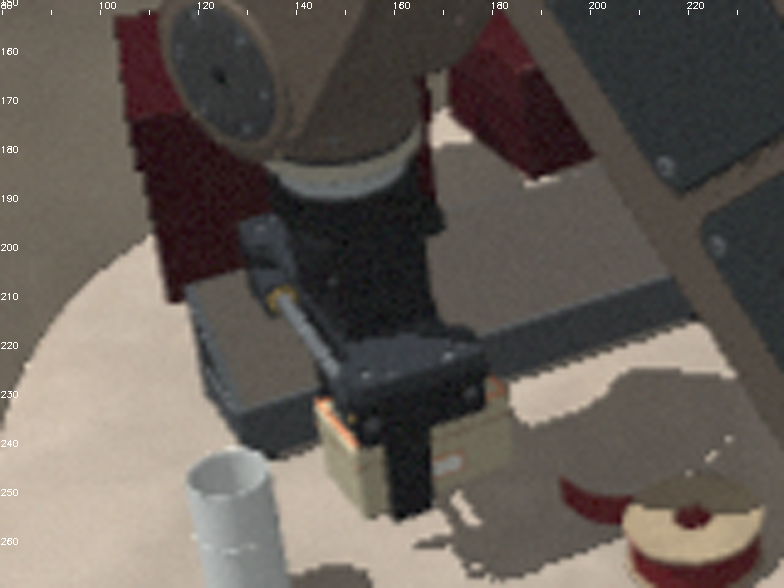

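View pics/w20.png

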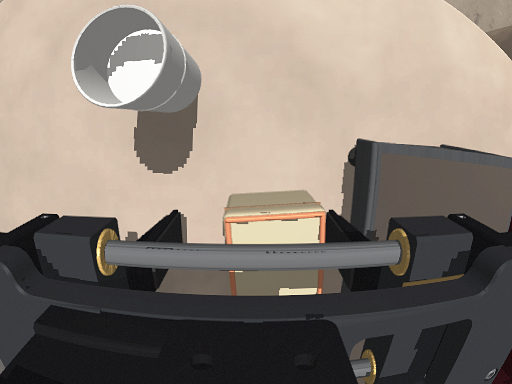

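```bash
python3 - <<'E'
from h import *
import pickle
c,st=pickle.load(open('w20.pkl','rb'))
for u,v,z in [(224,208,49),(326,211,49),(228,260,49),(323,260,49),(230,294,49),(322,294,49)]: print(wp2w(c,st,u,v,z).round(1))
print(st['eef_pos'],st['opening'])
E
```

```text
[498.6 345.6  49. ]
[551.  345.1  49. ]
[500.8 316.6  49. ]
[552.5 316.9  49. ]
[501.9 294.8  49. ]
[554.9 294.4  49. ]
[515.57973264 323.61389034  21.24493773] 0.9360058585444226
```

Call:
{"op": "arm_command", "data": {
  "deltas": [
    [[0.15,0.05,-0.06,0,0.01],[0.15,0.04,-0.1,0,0.02],[0.15,0.01,-0.06,0,0.02],[0.15,0,-0.02,-0.02,0],[0.15,0,0,0,0]]
  ]
}}

```text
t: 24.43
eef_pos: [526.8, 297.8, 18.9]
tcp_rot: [3.115, -0.01, 1.647]
ft_force: [-1.0, 0.1, -1.0]
opening: 0.853
```

Call:
{"op": "arm_command", "data": {
  "deltas": [
    [[1,0,0,0,0],[1,0,0,0,0],[1,0,0,0,0],[1,0,0,0,0],[1,0,0,0,0]]
  ]
}}

```text
t: 24.85
eef_pos: [527.3, 298.2, 18.8]
tcp_rot: [3.114, -0.01, 1.646]
ft_force: [-0.3, -2.8, 5.3]
opening: 0.562
```

Call:
{"op": "arm_command", "data": {
  "deltas": [
    [[1,-0.02,0,0.1,0],[1,0,0,0.25,0],[1,0,0,0.35,0],[1,0,0,0.35,0],[1,0,-0.1,0.35,0],[1,0,-0.25,0.15,0],[1,0,-0.35,0.05,-0.05],[1,0,-0.38,0,-0.05],[1,0,-0.38,0,-0.05],[1,0,-0.38,0,-0.05],[1,0,-0.38,0,-0.05],[1,0,-0.38,0,-0.05]]
  ]
}}

```text
t: 25.85
eef_pos: [516.3, 35.3, 191.9]
tcp_rot: [3.116, -0.009, 1.414]
ft_force: [1.7, 0.1, -1.7]
opening: 0.563
```

Call:
{"op": "arm_command", "data": {
  "deltas": [
    [[1,0,-0.38,0,-0.05],[1,0,-0.38,0,-0.05],[1,0.1,-0.38,0,-0.05],[1,0.2,-0.35,0,-0.04],[1,0.25,-0.32,-0.05,0],[1,0.25,-0.28,-0.1,0],[1,0.12,-0.22,-0.15,0],[1,0.03,-0.05,-0.15,0],[1,0,0,-0.1,0],[1,0,0,0,0]]
  ]
}}

```text
t: 26.68
eef_pos: [607.6, -217.3, 140.2]
tcp_rot: [3.116, -0.009, 1.248]
ft_force: [-0.9, 0.1, -1.7]
opening: 0.557
```

```bash
python3 - <<'E'
from h import *
import pickle
st=env.state();c=snap('wrist','w21.png'); pickle.dump((c,st),open('w21.pkl','wb')); print(st['eef_pos'],st['tcp_rot'],st['qvel'].round(3))
crop(c,150,40,370,250,2.7,'w21c.png')
E
```

```text
[ 607.55389618 -217.26512753  140.23335636] [ 3.11554757 -0.00922292  1.24767357] [ 0.002 -0.01  -0.005  0.002  0.024  0.004]
```

View pics/w21c.png

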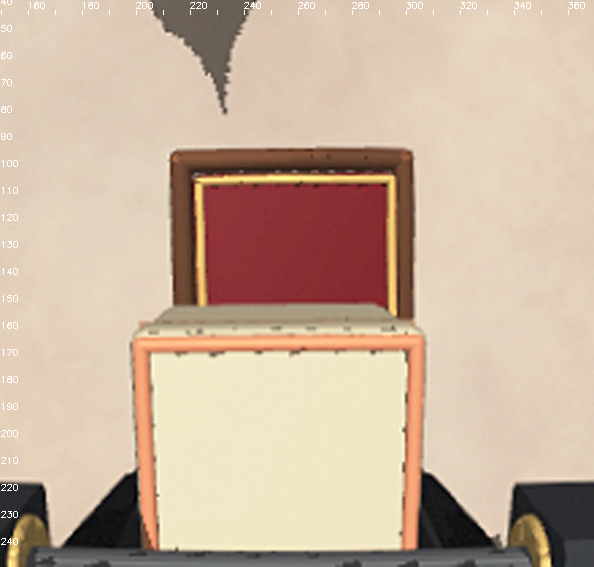

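```bash
cat > meas.py <<'E'
from h import *
import pickle,sys
def go(fn,s,x0,y0,pts):
    c,st=pickle.load(open(fn,'rb'))
    R=Rotation.from_euler('xyz',[np.pi,0,st['tcp_rot'][2]]).as_matrix()
    for n,x,y,z in pts:
        print(n,(R.T@(wp2w(c,st,x/s+x0-.5,y/s+y0-.5,z)-st['eef_pos'])).round(1)[:2])
E
python3 - <<'E'
from meas import *
zc=140.2-18.8+50
go('w21.pkl',2.7,150,40,[('wine end',295,178,42.5),('wine L',196,190,42.5),('wine R',396,190,42.5),('wine L2',200,290,42.5),('wine R2',396,290,42.5),('tray end',295,151,11),('trayL',170,200,11),('trayR',412,200,11),
('cr end',280,338,zc),('crL',133,360,zc),('crR',425,360,zc),('crL2',142,520,zc),('crR2',417,520,zc)])
E
```

```text
wine end [79.2  6.3]
wine L [ 75.3 -26.4]
wine R [75.7 40.1]
wine L2 [ 41.8 -25.4]
wine R2 [41.8 40.6]
tray end [91.   7.7]
trayL [ 73.  -38.6]
trayR [73.3 51.7]
cr end [44.4 -2.1]
crL [ 40.7 -28.1]
crR [40.5 23.9]
crL2 [ 10.4 -27.9]
crR2 [ 9.9 23.8]
```

Call:
{"op": "arm_command", "data": {
  "deltas": [
    [[1,0.07,-0.015,-0.1,0.02],[1,0.01,0,-0.18,0],[1,0,0,-0.18,0],[1,0,0,-0.08,0],[1,0,0,0,0]]
  ]
}}

```text
t: 27.15
eef_pos: [617.2, -213.2, 89.1]
tcp_rot: [3.11, -0.009, 1.273]
ft_force: [-0.4, -0.0, -2.0]
opening: 0.558
```

```bash
python3 - <<'E'
from h import *
import pickle
st=env.state();c=snap('wrist','w22.png'); pickle.dump((c,st),open('w22.pkl','wb')); print(st['eef_pos'],st['tcp_rot'],st['qvel'].round(3))
crop(c,150,40,370,250,2.7,'w22c.png')
E
```

```text
[ 617.20407964 -213.24449149   89.12087881] [ 3.10996591 -0.00898001  1.27325758] [ 0.017 -0.01  -0.002  0.002  0.012 -0.002]
```

View pics/w22c.png

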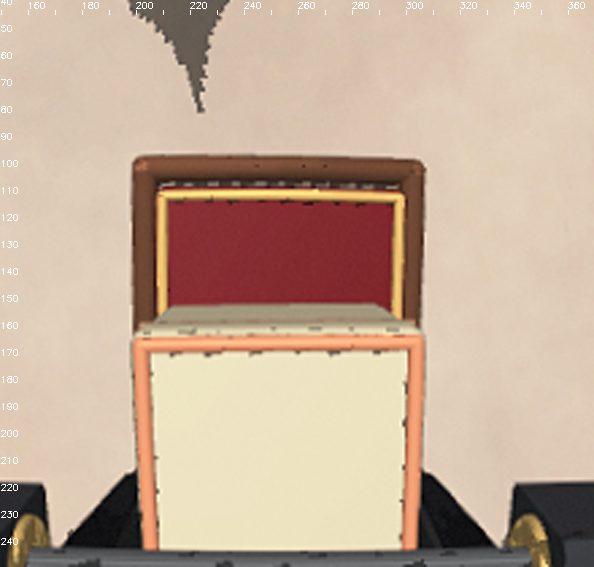

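```bash
python3 - <<'E'
from meas import *
zc=89.1-18.8+50
go('w22.pkl',2.7,150,40,[('wine end',280,192,42.5),('wine L',157,220,42.5),('wine R',404,220,42.5),('wine L2',158,300,42.5),('wine R2',402,300,42.5),('tray end',280,155,11),('trayL',133,200,11),('trayR',423,200,11),
('cr end',280,338,zc),('crL',133,360,zc),('crR',424,360,zc),('crL2',143,520,zc),('crR2',416,520,zc)])
E
```

```text
wine end [72.7  0.3]
wine L [ 65.5 -32.8]
wine R [65.5 34. ]
wine L2 [ 43.7 -32.9]
wine R2 [43.5 33.8]
tray end [85.3  1.3]
trayL [ 72. -44.]
trayR [72.  45.9]
cr end [44.5 -2.2]
crL [ 40.8 -28.3]
crR [40.5 23.6]
crL2 [ 10.5 -27.8]
crR2 [ 9.9 23.5]
```

Call:
{"op": "arm_command", "data": {
  "deltas": [
    [[1,-0.01,-0.06,-0.04,0],[1,0,0,-0.1,0],[1,0,0,-0.06,0],[1,0,0,0,0]]
  ]
}}

```text
t: 27.53
eef_pos: [617.7, -219.6, 71.4]
tcp_rot: [3.105, -0.008, 1.275]
ft_force: [-0.9, -0.0, -2.3]
opening: 0.559
```

Call:
{"op": "arm_command", "data": {
  "deltas": [
    [[1,-0.012,0.003,-0.05,0],[1,0,0,-0.04,0],[1,0,0,-0.02,0]]
  ]
}}

```text
t: 27.78
eef_pos: [616.5, -219.6, 60.0]
tcp_rot: [3.104, -0.008, 1.275]
ft_force: [0.5, -4.4, 13.0]
opening: 0.564
```

```bash
python3 - <<'E'
from h import *
import pickle
st=env.state();c=snap('wrist','w23.png'); pickle.dump((c,st),open('w23.pkl','wb')); print(st['eef_pos'],st['tcp_rot'],st['ft_force'])
crop(c,150,60,370,260,2.7,'w23c.png')
c=snap('scene','s23.png')
E
```

```text
[ 616.54882752 -219.62554014   60.02239726] [ 3.10380813 -0.00806996  1.27468445] [ 0.46553499 -4.42329553 12.98400215]
```

View pics/w23c.png

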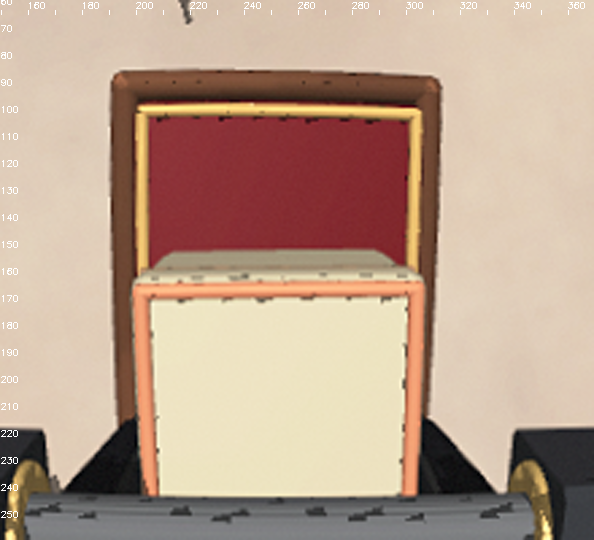

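Call:
{"op": "arm_command", "data": {
  "deltas": [
    [[0,0,0,0,0],[0,0,0,0,0],[0,0,0,0,0],[0,0,0,0,0]]
  ]
}}

```text
t: 28.22
eef_pos: [617.3, -219.9, 61.1]
tcp_rot: [3.102, -0.008, 1.275]
ft_force: [0.2, 0.4, 0.1]
opening: 0.781
```

```bash
python3 - <<'E'
from h import *
import pickle
st=env.state();c=snap('wrist','w24.png'); pickle.dump((c,st),open('w24.pkl','wb')); print(st['eef_pos'],st['tcp_rot'],st['ft_force'])
crop(c,150,60,370,260,2.7,'w24c.png')
E
```

```text
[ 617.26185785 -219.89116489   61.09405537] [ 3.10181316 -0.00780962  1.2747384 ] [0.15532074 0.3876144  0.07840839]
```

View pics/w24c.png

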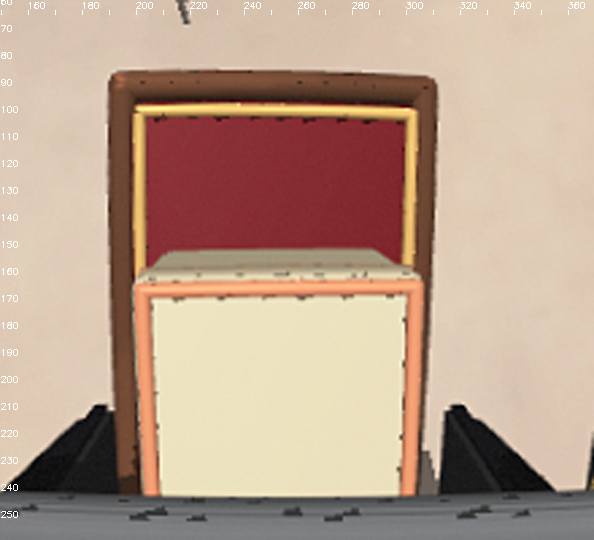

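```bash
python3 - <<'E'
from meas import *
zc=91
go('w24.pkl',2.7,150,60,[('wine end',280,108,42.5),('wine L',134,140,42.5),('wine R',416,140,42.5),('tray end',280,70,11),('trayL',110,140,11),('trayR',436,140,11),
('cr end',280,281,zc),('crL',133,300,zc),('crR',423,300,zc),('crL2',145,460,zc),('crR2',416,460,zc)])
E
```

```text
wine end [78.8 -0.5]
wine L [ 71.7 -34.6]
wine R [71.7 31.8]
tray end [91.6  0.8]
trayL [ 73.  -45.7]
trayR [73.  44.1]
cr end [44.9 -2.4]
crL [ 41.7 -28.6]
crR [41.4 23.5]
crL2 [ 11.4 -27.7]
crR2 [10.6 23.5]
```

Call:
{"op": "arm_command", "data": {
  "deltas": [
    [[0,0,0,0.3,0],[0,0,0,0.4,0],[0,0,0,0.4,0],[0,-0.1,0.1,0.35,0.03],[0,-0.12,0.34,0.05,0.05],[0,-0.14,0.36,0,0.05],[0,-0.14,0.38,0,0.05],[0,-0.14,0.38,0,0.05],[0,-0.1,0.4,0,0.05],[0,-0.1,0.4,0,0.05],[0,-0.1,0.4,0,0.05],[0,-0.1,0.4,0,0.02]]
  ]
}}

```text
t: 29.27
eef_pos: [508.4, 96.7, 219.4]
tcp_rot: [3.095, -0.006, 1.593]
ft_force: [0.5, -0.8, -0.2]
opening: 0.999
```

Call:
{"op": "arm_command", "data": {
  "deltas": [
    [[0,-0.06,0.4,0,0],[0,-0.06,0.4,0,0],[0,-0.06,0.4,0,0],[0,-0.06,0.4,0,0],[0,-0.06,0.4,0,0],[0,-0.06,0.3,0,0],[0,-0.03,0.15,0,0],[0,0,0,0,0]]
  ]
}}

```text
t: 29.93
eef_pos: [462.6, 356.6, 221.9]
tcp_rot: [3.09, -0.009, 1.6]
ft_force: [-0.4, -0.4, -0.1]
opening: 0.998
```

```bash
python3 - <<'E'
from h import *
import pickle
st=env.state();c=snap('wrist','w25.png'); pickle.dump((c,st),open('w25.pkl','wb')); print(st['eef_pos'],st['tcp_rot'],st['qvel'].round(3))
crop(c,180,60,380,240,3,'w25c.png')
c=snap('top','t25.png');crop(c,85,200,185,270,6,'t25c.png')
c=snap('scene','s25.png')
E
```

```text
[462.594024   356.5939823  221.90325454] [ 3.09014424 -0.00930295  1.60024188] [ 0.012 -0.003  0.007 -0.006 -0.003 -0.015]
```

View pics/w25c.png

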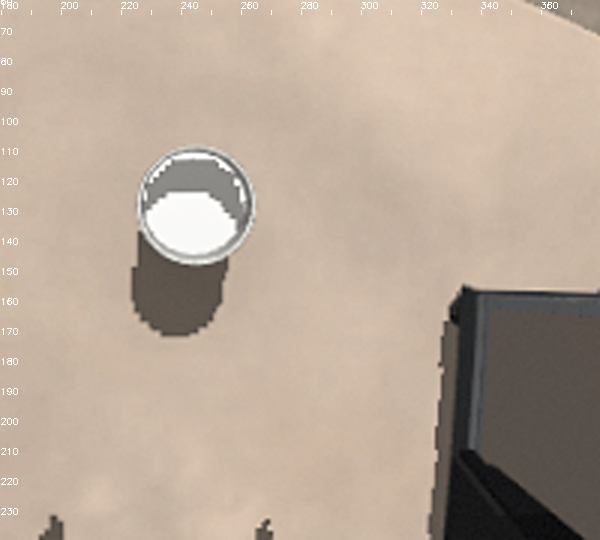

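View pics/s25.png

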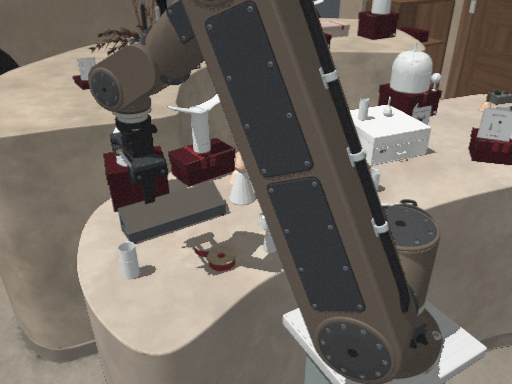

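```bash
python3 - <<'E'
from fw import *
import pickle
from fit import T,S
c,st=pickle.load(open('w25.pkl','rb'))
for z in (70,88): print(z,wp2w(c,st,244.8-.0,127.8,z).round(1), p2w(T,104.5,235,z).round(1))
crop(S,90,220,190,300,6,'cupA.png'); crop(S,330,150,420,220,6,'cupB.png'); crop(S,230,190,300,260,6,'cupC.png')
E
```

```text
70 [458.9 414.7  70. ] [460.6 416.5  70. ]
88 [458.5 415.1  88. ] [458.1 410.9  88. ]
```

View pics/cupA.png

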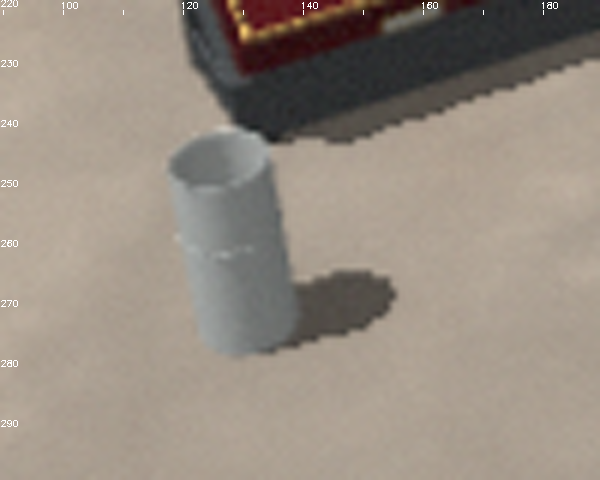

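View pics/cupB.png

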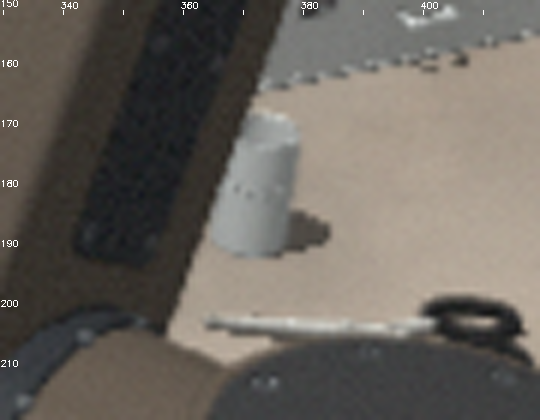

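View pics/cupC.png

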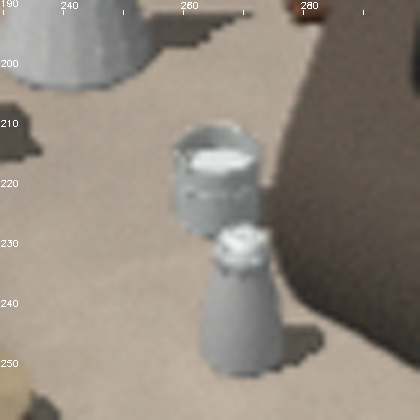

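Call:
{"op": "arm_command", "data": {
  "deltas": [
    [[0,-0.02,0.25,0,0],[0,-0.02,0.22,-0.1,0],[0,0,0.08,-0.25,0],[0,0,0,-0.25,0],[0,0,0,-0.1,0],[0,0,0,0,0]]
  ]
}}

```text
t: 30.58
eef_pos: [463.8, 402.1, 152.2]
tcp_rot: [3.087, -0.01, 1.587]
ft_force: [0.4, -0.4, 0.7]
opening: 0.997
```

Call:
{"op": "arm_command", "data": {
  "deltas": [
    [[0,-0.05,0.1,0,0],[0,0,0.03,-0.18,0],[0,0,0,-0.1,0],[0,0,0,0,0]]
  ]
}}

```text
t: 30.92
eef_pos: [461.0, 414.5, 127.6]
tcp_rot: [3.083, -0.012, 1.582]
ft_force: [0.1, -0.7, -0.2]
opening: 1.003
```

```bash
python3 - <<'E'
from h import *
import pickle
st=env.state();c=snap('wrist','w26.png'); pickle.dump((c,st),open('w26.pkl','wb')); print(st['eef_pos'],st['tcp_rot'],st['qvel'].round(3))
X=np.array([458.4,413,88]);print(wpx(c,st,X),wpx(c,st,[458.4,413+21,88]),wpx(c,st,[458.4+21,413,88]))
E
```

```text
[460.98892688 414.49364135 127.62740068] [ 3.08313006 -0.0121925   1.58199204] [ 0.    -0.02  -0.018  0.     0.028  0.004]
[247.68319392 212.90436703] [247.87114825 185.18940627] [275.80342839 212.6557353 ]
```

View pics/w26.png

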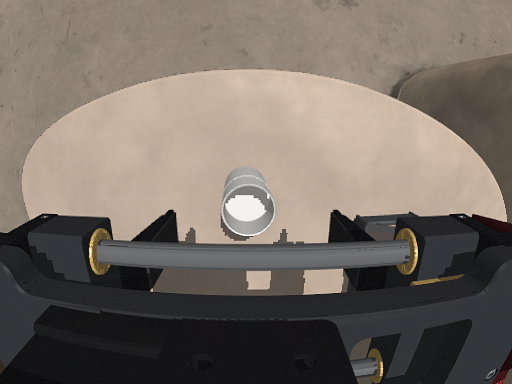

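Call:
{"op": "arm_command", "data": {
  "deltas": [
    [[0,-0.025,0.01,-0.1,0],[0,0,0,-0.2,0],[0,0,0,-0.25,0],[0,0,0,-0.18,0],[0,0,0,-0.05,0],[0,0,0,0,0]]
  ]
}}

```text
t: 31.47
eef_pos: [459.9, 417.0, 52.2]
tcp_rot: [3.075, -0.018, 1.581]
ft_force: [0.4, -0.8, -0.1]
opening: 1.003
```

Call:
{"op": "arm_command", "data": {
  "deltas": [
    [[0,0,-0.02,-0.1,0],[0,0,0,-0.07,0],[1,0,0,0,0],[1,0,0,0,0],[1,0,0,0,0],[1,0,0,0,0],[1,0,0,0,0],[1,0,0,0,0],[1,0,0,0,0]]
  ]
}}

```text
t: 32.22
eef_pos: [461.6, 416.1, 38.3]
tcp_rot: [3.07, -0.022, 1.581]
ft_force: [-0.5, -0.1, -0.3]
opening: 0.566
```

Call:
{"op": "arm_command", "data": {
  "deltas": [
    [[1,0,0,0,0],[1,0,0,0,0],[1,0,0,0,0],[1,0,0,0,0]]
  ]
}}

```text
t: 32.55
eef_pos: [461.3, 416.2, 38.7]
tcp_rot: [3.07, -0.022, 1.581]
ft_force: [-0.4, -0.3, -0.6]
opening: 0.426
```

Call:
{"op": "arm_command", "data": {
  "deltas": [
    [[1,0,0,0,0],[1,0,0,0.1,0],[1,0,0,0.25,0],[1,0,-0.05,0.38,0],[1,0,-0.15,0.35,0],[1,0.05,-0.25,0.3,0],[1,0.05,-0.36,0.1,0],[1,0.05,-0.38,0,0],[1,0.05,-0.38,0,0],[1,0.05,-0.38,0,-0.05],[1,0.05,-0.38,0,-0.05],[1,0.05,-0.38,0,-0.05]]
  ]
}}

```text
t: 33.55
eef_pos: [493.7, 139.6, 200.0]
tcp_rot: [3.063, -0.023, 1.471]
ft_force: [0.9, 0.5, -0.5]
opening: 0.424
```

```bash
python3 - <<'E'
from h import *
c=snap('scene','s27.png');crop(c,90,90,270,220,4.4,'s27c.png')
E
```

```text
(no output)
```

View pics/s27c.png

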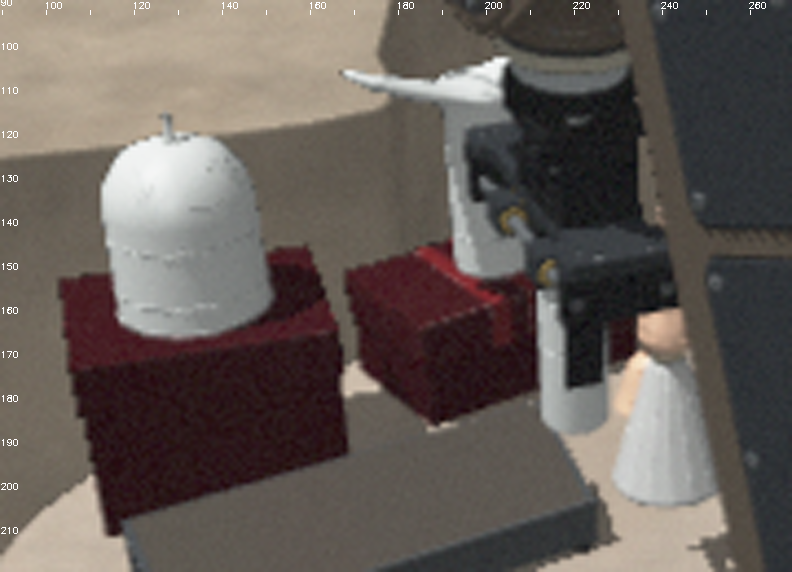

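Call:
{"op": "arm_command", "data": {
  "deltas": [
    [[1,0.02,-0.38,0,-0.05],[1,0.03,-0.38,0,-0.05],[1,0.05,-0.38,0,-0.05],[1,0.08,-0.38,0,-0.05],[1,0.12,-0.38,0,-0.04],[1,0.16,-0.36,0,0],[1,0.18,-0.34,0,0],[1,0.2,-0.3,0,0],[1,0.18,-0.25,0,0],[1,0.1,-0.15,0,0],[1,0,0,0,0]]
  ]
}}

```text
t: 34.52
eef_pos: [607.1, -213.2, 208.8]
tcp_rot: [3.054, -0.022, 1.263]
ft_force: [-0.4, 0.9, -0.9]
opening: 0.426
```

```bash
python3 - <<'E'
from h import *
import pickle
st=env.state();c=snap('wrist','w28.png'); pickle.dump((c,st),open('w28.pkl','wb')); print(st['eef_pos'],st['tcp_rot'],st['qvel'].round(3))
crop(c,150,40,370,250,2.7,'w28c.png')
E
```

```text
[ 607.1392293  -213.16066496  208.77837952] [ 3.05418218 -0.02172315  1.26318056] [-0.004 -0.012  0.016  0.004  0.01   0.01 ]
```

View pics/w28c.png

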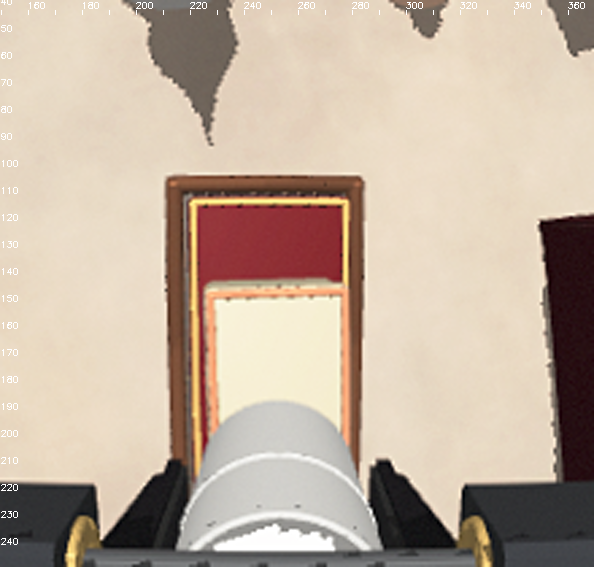

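```bash
python3 - <<'E'
from meas import *
zc=91
go('w28.pkl',2.7,150,40,[('cr end',280,291,zc),('crL',204,310,zc),('crR',349,310,zc),('crL2',209,400,zc),('crR2',350,380,zc),('wine end',280,200,43),('wineL',190,240,43),('wineR',349,240,43),('trayL',167,300,11),('trayR',361,300,11),('tray end',280,178,11)])
c,st=pickle.load(open('w28.pkl','rb'))
R=Rotation.from_euler('xyz',[np.pi,0,st['tcp_rot'][2]]).as_matrix()
Rt=Rotation.from_euler('xyz',st['tcp_rot']).as_matrix()
# predicted silhouette if cup axis = tool axis : foot center at tool z +38.7
for ang in (0,.087):
  for lab,zz,r in (('foot',38.7,20),('rim',38.7-88,21)):
    ax=np.array([0,-np.sin(ang),np.cos(ang)])  # axis in tool frame (down), ang=0 aligned w tool; .087 => world vertical
    ctr=ax*(zz+ (0)) 
    pts=[ctr+r*np.array([np.cos(t),np.sin(t),0]) for t in np.linspace(0,6.283,60)]
    px=np.array([wpx(c,st,st['eef_pos']+Rt@p) for p in pts]); px=(px+.5-[150,40])*2.7
    print(ang,lab,'x',px[:,0].min().round(),px[:,0].max().round(),'y',px[:,1].min().round(),px[:,1].max().round())
E
```

```text
cr end [40.9  9.2]
crL [ 34.4 -18.2]
crR [33.8 34.5]
crL2 [  1.2 -17. ]
crR2 [ 7.8 35.3]
wine end [75.6 13.5]
wineL [ 59.2 -24.1]
wineR [58.9 42.7]
trayL [ 31.4 -35.8]
trayR [30.5 54.2]
tray end [87.  16.4]
0 foot x 211.0 357.0 y 389.0 528.0
0 rim x 164.0 410.0 y 503.0 716.0
0.087 foot x 199.0 345.0 y 389.0 529.0
0.087 rim x 189.0 434.0 y 502.0 716.0
```

```bash
python3 - <<'E'
from meas import *
zc=170
go('w28.pkl',2.7,150,40,[('foot top',280,401,zc)])
zs=208.8-38.7
go('w28.pkl',2.7,150,40,[('L',217,432,zs),('R',345,432,zs),('ringL',0,0,zs)])
c,st=pickle.load(open('w28.pkl','rb')); crop(c,200,170,320,250,6.5,'w28d.png')
E
```

```text
foot top [17.5  2.2]
L [  9.3 -14.8]
R [ 8.5 20. ]
ringL [127.6 -72. ]
```

View pics/w28d.png

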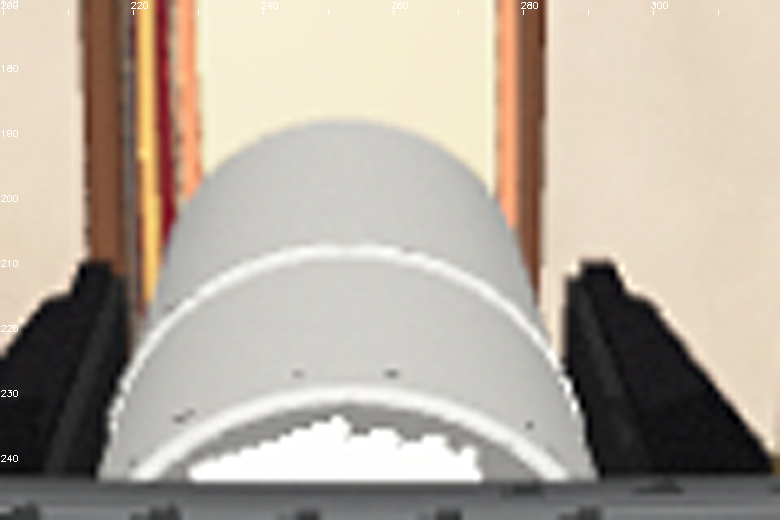

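Call:
{"op": "arm_command", "data": {
  "deltas": [
    [[1,0.05,-0.04,-0.05,0],[1,0.01,0,-0.15,0],[1,0,0,-0.18,0],[1,0,0,-0.15,0],[1,0,0,-0.08,0],[1,0,0,0,0]]
  ]
}}

```text
t: 35.07
eef_pos: [611.4, -211.4, 147.3]
tcp_rot: [3.054, -0.022, 1.267]
ft_force: [-0.2, -0.5, -0.1]
opening: 0.425
```

```bash
python3 - <<'E'
from h import *
import pickle
st=env.state();c=snap('wrist','w29.png'); pickle.dump((c,st),open('w29.pkl','wb')); print(st['eef_pos'],st['tcp_rot'],st['qvel'].round(3))
crop(c,190,110,330,250,4.2,'w29c.png')
E
```

```text
[ 611.42386676 -211.41130266  147.33115365] [ 3.05381954 -0.02229654  1.2672857 ] [ 0.012 -0.014 -0.001  0.002  0.012  0.004]
```

View pics/w29c.png

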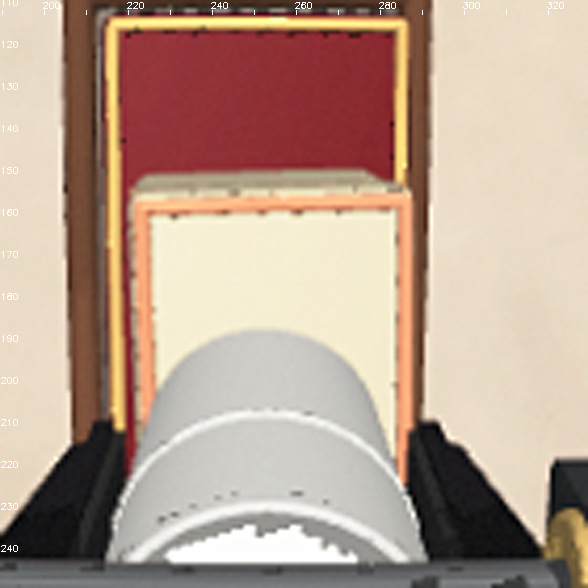

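```bash
python3 - <<'E'
from meas import *
zc=91; zf=147.3-38.7
go('w29.pkl',4.2,190,110,[('cr end',270,195,zc),('crL',132,230,zc),('crR',411,230,zc),('crL2',144,390,zc),('crR2',411,390,zc),('foot apex',264,330,zf),('footL',182,362,zf),('footR',348,362,zf),('wineL',108,150,43),('wineR',406,150,43)])
E
```

```text
cr end [39.   4.3]
crL [ 32.9 -21.1]
crR [32.2 30.7]
crL2 [  2.6 -19.5]
crR2 [ 1.3 31.4]
foot apex [17.5  1.6]
footL [ 12.1 -12.6]
footR [11.5 16.3]
wineL [ 44.4 -27.1]
wineR [43.9 39.2]
```

Call:
{"op": "arm_command", "data": {
  "deltas": [
    [[1,0.03,-0.055,0,0],[1,0,0,-0.04,0],[1,0,0,-0.04,0],[1,0,0,0,0]]
  ]
}}

```text
t: 35.45
eef_pos: [616.1, -217.2, 142.7]
tcp_rot: [3.049, -0.022, 1.269]
ft_force: [-0.7, 0.2, -0.2]
opening: 0.425
```

Call:
{"op": "arm_command", "data": {
  "deltas": [
    [[1,-0.018,0,-0.05,0],[1,0,0,-0.05,0],[1,0,0,0,0]]
  ]
}}

```text
t: 35.7
eef_pos: [614.3, -217.3, 132.4]
tcp_rot: [3.048, -0.021, 1.268]
ft_force: [-0.3, 0.3, -0.9]
opening: 0.427
```

```bash
python3 - <<'E'
from h import *
import pickle
st=env.state();c=snap('wrist','w30.png'); pickle.dump((c,st),open('w30.pkl','wb')); print(st['eef_pos'],st['tcp_rot'],st['qvel'].round(3))
crop(c,190,110,330,250,4.2,'w30c.png')
E
```

```text
[ 614.26612035 -217.31843853  132.424601  ] [ 3.04773389 -0.02141921  1.26849241] [-0.004 -0.007  0.002  0.     0.008 -0.   ]
```

View pics/w30c.png

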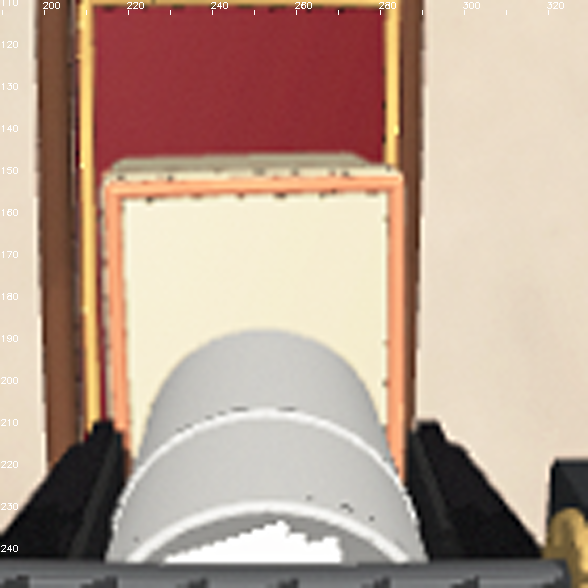

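```bash
python3 - <<'E'
from meas import *
zc=91; zf=132.4-38.7
go('w30.pkl',4.2,190,110,[('cr end',260,178,zc),('crL',105,210,zc),('crR',404,210,zc),('crL2',119,400,zc),('crR2',404,400,zc),('foot apex',264,330,zf),('footL',180,362,zf),('footR',350,362,zf)])
E
```

```text
cr end [43.4  1.5]
crL [ 38.4 -25. ]
crR [37.7 26.6]
crL2 [  4.9 -23.5]
crR2 [ 3.5 27.3]
foot apex [17.5  1.9]
footL [ 12.1 -12.7]
footR [11.4 16.9]
```

Call:
{"op": "arm_command", "data": {
  "deltas": [
    [[1,0,0,-0.025,0],[1,0,0,-0.015,0]]
  ]
}}

```text
t: 35.92
eef_pos: [614.5, -217.4, 128.8]
tcp_rot: [3.047, -0.021, 1.268]
ft_force: [0.5, -0.1, -0.5]
opening: 0.425
```

Call:
{"op": "arm_command", "data": {
  "deltas": [
    [[1,0,0,-0.012,0],[1,0,0,-0.008,0]]
  ]
}}

```text
t: 36.08
eef_pos: [614.7, -217.6, 127.7]
tcp_rot: [3.046, -0.021, 1.268]
ft_force: [-4.8, 1.9, 13.9]
opening: 0.426
```

Call:
{"op": "arm_command", "data": {
  "deltas": [
    [[0.48,0,0,0,0],[0.48,0,0,0,0],[0.48,0,0,0,0]]
  ]
}}

```text
t: 36.33
eef_pos: [615.1, -217.7, 128.4]
tcp_rot: [3.045, -0.021, 1.269]
ft_force: [0.1, -1.0, 0.5]
opening: 0.516
```

```bash
python3 - <<'E'
from h import *
import pickle
st=env.state();c=snap('wrist','w31.png'); pickle.dump((c,st),open('w31.pkl','wb')); print(st['eef_pos'],st['tcp_rot'],st['opening'],st['ft_force'])
crop(c,190,110,330,250,4.2,'w31c.png')
E
```

```text
[ 615.0561865  -217.66976374  128.40785676] [ 3.04463508 -0.02096375  1.26859971] 0.5158528247018825 [ 0.05766038 -0.98621124  0.45294462]
```

View pics/w31c.png

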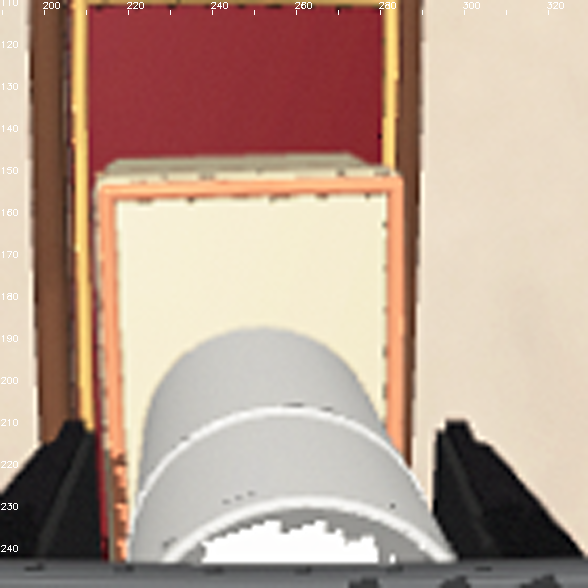

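```bash
python3 - <<'E'
from meas import *
zc=91; zf=89
go('w31.pkl',4.2,190,110,[('cr end',260,180,zc),('crL',97,210,zc),('crR',404,210,zc),('crL2',111,400,zc),('crR2',404,400,zc),('inL',124,400,zc),('inR',390,400,zc),('foot apex',262,326,zf),('footL',172,362,zf),('footR',347,362,zf),('wineL',74,150,43),('wineR',400,150,43)])
E
```

```text
cr end [43.5  1.2]
crL [ 38.9 -26.1]
crR [38.2 25.9]
crL2 [  6.  -24.6]
crR2 [ 4.5 26.6]
inL [  5.9 -22.4]
inR [ 4.6 24.1]
foot apex [18.   1.7]
footL [ 12.  -13.9]
footR [11.2 16.6]
wineL [ 45.8 -32.5]
wineR [45. 35.]
```

Call:
{"op": "arm_command", "data": {
  "deltas": [
    [[0,0,0,0,0],[0,0,0,0,0],[0,0,0,0,0],[0,0,0,0,0],[0,0,0,0.1,0],[0,0,0,0.2,0],[0,0,0,0.3,0],[0,0,0,0.3,0],[0,0,0,0.3,0],[0,0,0,0.2,0],[0,0,0,0,0]]
  ]
}}

```text
t: 37.3
eef_pos: [613.1, -216.8, 276.8]
tcp_rot: [3.048, -0.021, 1.268]
ft_force: [0.8, -0.2, 0.3]
opening: 0.997
```

```bash
python3 - <<'E'
from h import *
import pickle
st=env.state();c=snap('wrist','w32.png'); pickle.dump((c,st),open('w32.pkl','wb')); print(st['eef_pos'],st['tcp_rot'],st['opening'],st['ft_force'])
c=snap('scene','s32.png');c=snap('top','t32.png')
E
```

```text
[ 613.1282325  -216.79300641  276.78639875] [ 3.04806695 -0.02134249  1.26831949] 0.9966865670378813 [ 0.83714417 -0.19425535  0.32088182]
```

View pics/w32.png

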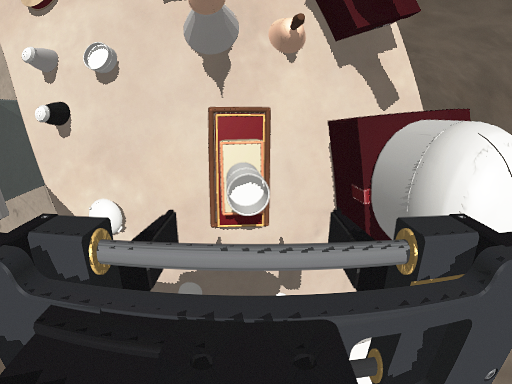

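View pics/s32.png

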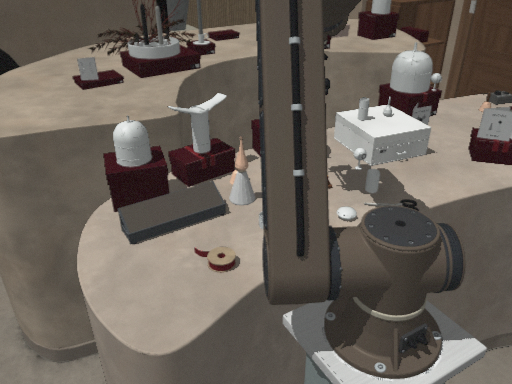

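Call:
{"op": "arm_command", "data": {
  "deltas": [
    [[0,-0.1,0.2,0.05,0],[0,-0.15,0.36,0,0],[0,-0.15,0.38,0,0],[0,-0.1,0.4,0,0],[0,0,0.4,0,0],[0,0,0.4,0,0],[0,0,0.4,0,0],[0,0,0.4,0,0],[0,0,0.4,0,0],[0,0,0.3,0,0],[0,0,0.1,0,0],[0,0,0,0,0]]
  ]
}}

```text
t: 38.45
eef_pos: [549.0, 171.6, 256.7]
tcp_rot: [3.085, -0.015, 1.262]
ft_force: [-0.7, -0.7, 0.0]
opening: 0.998
```

```bash
python3 - <<'E'
from h import *
import pickle
c=snap('scene','s33.png');crop(c,250,110,400,230,5,'s33c.png');c=snap('top','t33.png');crop(c,270,140,360,220,7,'t33c.png'); pickle.dump(c,open('t33.pkl','wb'))
E
```

```text
(no output)
```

View pics/s33c.png

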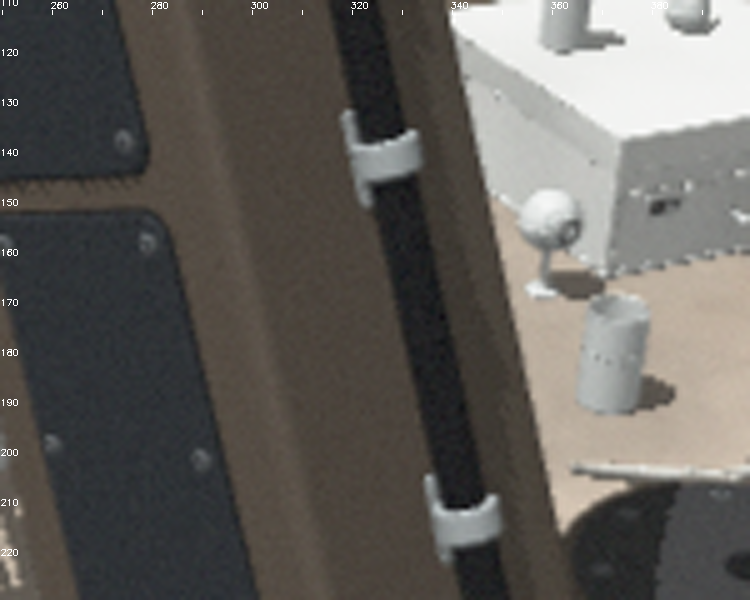

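View pics/t33c.png

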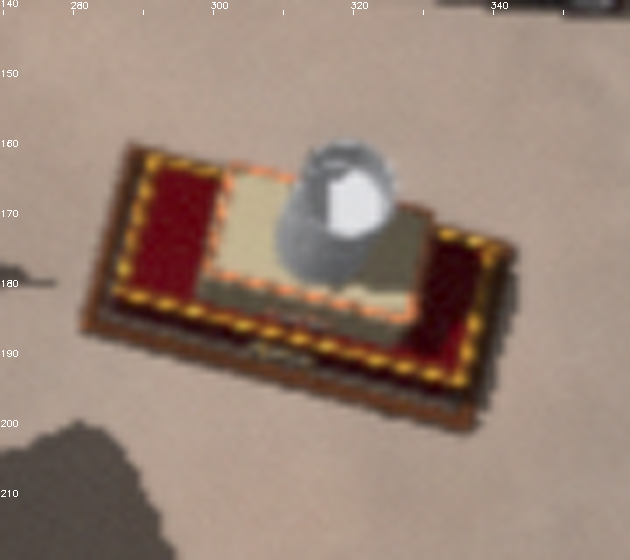

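View pics/t33.png

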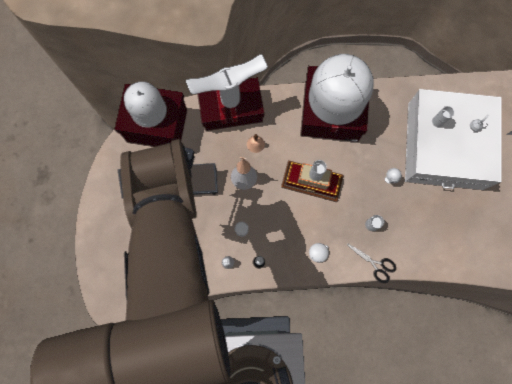

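```bash
python3 - <<'E'
from h import *
import pickle
c=pickle.load(open('t33.pkl','rb'))
g=lambda x,y,z:p2w(c,x/7+269.5,y/7+139.5,z)[:2]
tray=np.mean([g(*q,11) for q in [(130,144),(513,245),(470,432),(83,328)]],0)
wine=np.mean([g(*q,43) for q in [(148,156),(498,250),(465,384),(118,296)]],0)
cream=np.mean([g(*q,91) for q in [(224,168),(430,208),(412,322),(202,276)]],0)
rim=g(348,188,177); foot=g(325,236,89)
th=np.radians(-17.9);ex=np.array([np.cos(th),np.sin(th)]);ey=np.array([-ex[1],ex[0]])
for n,a,b in [('wine-tray',wine,tray),('cream-wine',cream,wine),('rim-cream',rim,cream),('foot-cream',foot,cream),('rim-foot',rim,foot)]: print(n,((a-b)@ex).round(1),((a-b)@ey).round(1))
print(env.state()['ft_force'],env.state()['t'])
E
```

```text
wine-tray -0.8 -0.1
cream-wine -0.1 1.5
rim-cream 1.3 -1.7
foot-cream 4.7 -2.7
rim-foot -3.3 1.0
[-0.33361176  0.93871419  0.07116899] 38.55
```

```bash
python3 - <<'E'
from h import *
import pickle
c,st=pickle.load(open('w32.pkl','rb')); crop(c,195,95,285,235,4.2,'w32c.png')
E
```

```text
(no output)
```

View pics/w32c.png

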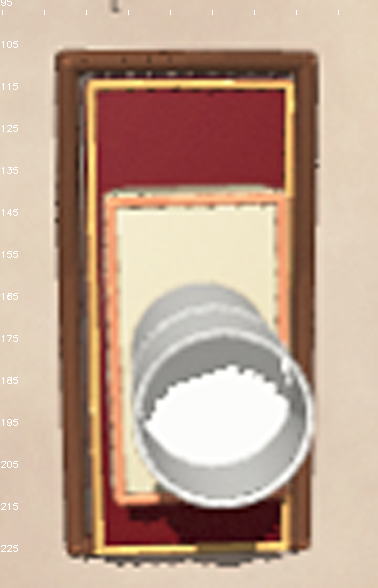

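```bash
python3 - <<'E'
from meas import *
go('w32.pkl',4.2,195,95,[('rim',224,418,177),('foot apex',197,283,89),('footL',134,340,95),('cr end+',196,192,91),('cr end-',200,502,91),('crL',104,250,91),('crR',288,250,91),('crL2',112,450,91),('wine+',190,82,43),('wine-',190,552,43),('wL',88,150,43),('wR',294,150,43),('wL2',92,450,43)])
E
```

```text
rim [-1.5  3.1]
foot apex [17.9  2.1]
footL [  2.5 -16.4]
cr end+ [44.3  1.9]
cr end- [-47.6   2.3]
crL [ 28.1 -24.5]
crR [27.4 28.4]
crL2 [-30.9 -23.5]
wine+ [77.5  2.7]
wine- [-80.4   1.2]
wL [ 55.9 -30.2]
wR [55.3 36.4]
wL2 [-43.4 -31.1]
```

```bash
python3 - <<'E'
from cell import env
print(env.job_done())
E
```

```text
the job is handed in; nothing more can be done
None
```

The stack is built in the walnut tray and the job is handed in, at about 38.6 s of the 72 s. It gave no verdict, so the result rests on my own camera checks.

**How it went:** The vertical tool could not reach behind a tin while the stand's bed was under it. I slid each tin along the stand until one end overhung, gripped it there, set it flat on the counter and regripped it across its middle. Then I placed the wine tin, the cream tin and the tall cup in turn.

**Last checks** (wrist and top cameras):

| Piece | Offset from the middle of the piece below (across / along the tray) |
|---|---|
| Wine tin in tray | about 1 mm / under 1 mm |
| Cream tin on wine tin | about 1 mm / 1–2 mm |
| Tall cup on cream tin | about 1 mm / under 1 mm (wrist), up to 1.7 mm (top) |

- **Cup upright:** Its rim and foot lined up within about 1 mm in the wrist picture. The rim would sit about 6 mm off if the foot were on the bead.
- **Other goods:** Nothing in the last top and scene pictures looked moved or knocked over. I judged this by eye and did not measure it. The robot was clear of everything at hand-in.

**What disagreed or went off plan:**
- **Cup foot reading:** The top camera put the foot 4.7 mm off across the tray. Most of it was hidden, so I trusted the wrist reading.
- **Tool tilt:** The tool drifted up to 5.5° from vertical during the run. The cup went down leaning and straightened when released.
- **Brush with the stand:** At about 10.5 s a force of about 5 N suggested a finger had brushed the stand's front, so I backed off.

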